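Load the dipping rack with copper handles and lock them in

TASK

Get the copper strap handles ready for dipping: first pinch the two red buttons of the yellow collar together, slide it along the rack's bar from beside the stop post right to the blue end, past the last stud, and let it lock there. Then hang every handle on the bench astride the bare part of the bar, between the stop post and the collar, square to the bar. Last, pinch the collar again, slide it back past the last stud until less than 40 mm is left between it and the nearest handle, let both buttons spring out so that it locks, and leave the other things on the bench alone.

Things in the scene. Friction and masses are not known exactly. Their poses are not given: they have to be found in the camera images.
- handle1_mid (a point): loose copper strap handle, inverted U on two feet, 128 mm tall, 104 mm across (x), 50 mm deep at the brass feet (y), about 0.3 kg, low centre of mass. Strap (30 mm deep) 84 to 92 mm above the feet; 80 mm free between the feet. On it a wooden grip to hold, 26 x 26 mm, 36 mm tall (92 to 128 mm above the feet). This point: its centre, 64 mm above the feet; z up. May be absent.
- handle2_mid (a point): loose copper strap handle, inverted U on two feet, 128 mm tall, 104 mm across (x), 50 mm deep at the brass feet (y), about 0.3 kg, low centre of mass. Strap (30 mm deep) 84 to 92 mm above the feet; 80 mm free between the feet. On it a wooden grip to hold, 26 x 26 mm, 36 mm tall (92 to 128 mm above the feet). This point: its centre, 64 mm above the feet; z up. May be absent.
- handle3_mid (a point): loose copper strap handle, inverted U on two feet, 128 mm tall, 104 mm across (x), 50 mm deep at the brass feet (y), about 0.3 kg, low centre of mass. Strap (30 mm deep) 84 to 92 mm above the feet; 80 mm free between the feet. On it a wooden grip to hold, 26 x 26 mm, 36 mm tall (92 to 128 mm above the feet). This point: its centre, 64 mm above the feet; z up. May be absent.
- handle4_mid (a point): loose copper strap handle, inverted U on two feet, 128 mm tall, 104 mm across (x), 50 mm deep at the brass feet (y), about 0.3 kg, low centre of mass. Strap (30 mm deep) 84 to 92 mm above the feet; 80 mm free between the feet. On it a wooden grip to hold, 26 x 26 mm, 36 mm tall (92 to 128 mm above the feet). This point: its centre, 64 mm above the feet; z up. May be absent.
- handle5_mid (a point): loose copper strap handle, inverted U on two feet, 128 mm tall, 104 mm across (x), 50 mm deep at the brass feet (y), about 0.3 kg, low centre of mass. Strap (30 mm deep) 84 to 92 mm above the feet; 80 mm free between the feet. On it a wooden grip to hold, 26 x 26 mm, 36 mm tall (92 to 128 mm above the feet). This point: its centre, 64 mm above the feet; z up. May be absent.
- rack_bar (a point): middle of the top face of the fixed rack's steel bar (a channel 50 mm wide, 16 mm tall), 130 mm above the table. y runs along the bar to its blue end, z up. Free length y = -205 to +205 mm; painted blue from y = +100 mm on. A handle hangs astride it, strap flat on the top face: its centre is then 20 mm below this point, its x along x here.
- stop_post (a point): the dark stop post at the bar's -y end: point on the face that looks along the bar, level with the bar's top; the post is 14 mm thick and rises 24 mm above the bar. The opposite end post, at y = +205 mm, rises 8 mm. Under the rack a base plate 100 x 470 mm, 12 mm thick
- last_stud (a point): the last of the brass studs (5 mm thick) in the bar's channel, sunk below its top face, every 40 mm at bar y = -180, -140 .. +140 mm; this point is on the bar's top at y = +140 mm. They lock the collar, and if it is let go with its centre within 5 mm of a stud its buttons may stay in until it is shifted
- collar_mid (a point): centre of the yellow collar on the bar, at mid-height of its two red buttons, 34 mm above the bar's top; axes as the bar's. 40 mm long, reaches 57 mm above the bar. Buttons (26 x 26 mm) face -x and +x: 60 mm over both, 42 mm pressed in. Slides (2 N) only while both are pressed 8 mm, else it has just the slack between two studs.
- collar (a joint): place of the collar along the bar, m: its centre's y on the bar + 0.16. It starts at about 0, next to the stop post; locked past the last stud, on the blue end, it reads 0.305 to 0.344 (the limit).
- button_near (a joint): the collar's button that faces the robot: 0 out, 0.009 m pressed right in (5 N to start, 9.5 N fully in)
- button_far (a joint): the opposite button, facing away from the robot; same values
- copper_bowl: bystander, to be left alone: copper bowl, 100 mm across; origin at the centre of its underside
- hammer: bystander, to be left alone: hammer lying beyond the rack; origin at the centre of its underside
- wire_coil: bystander, to be left alone: coil of steel wire, 150 mm across; origin at the centre of its underside
- oak_block: bystander, to be left alone: wood block 60 x 50 x 40 mm; origin at the centre of its underside
- rivet_jar: bystander, to be left alone: amber jar, 70 mm tall; origin at the centre of its underside
- copper_mug: bystander, to be left alone: copper mug, 85 mm tall; origin at the centre of its underside
- steel_dolly: bystander, to be left alone: steel block 90 x 50 x 30 mm; origin at the centre of its underside

How it is judged:
By the outcome, as a careful person would: the job done as asked, in the order asked, and still so for the second after the job is handed in, with the robot touching nothing.
Of handle1, handle2, handle3, handle4, handle5 only 3 to 5 are there at a start; the rules pass over those that are not, and their reading is None.
At some moment in a run one of handle1, handle2, handle3, handle4, handle5 may be knocked a few centimetres aside while the robot is not near it.
It also fails if it takes over 210 s, if anything falls off the work surface, if the arm or the gripper's body presses on something with over 40 N, if the wrist force passes 120 N, or if a joint passes its speed limit or range.

ROBOT

A 6-joint arm with a two-finger parallel gripper is mounted at the origin on the work surface. World frame = base frame: x ahead of the robot, y to its left, z up, the work surface at z = 0. Lengths are in mm, angles in degrees, forces in N, time in s.
With the tool pointing down it reaches from about 300 to 850 mm from the base axis. Payload 4.2 kg.
Tool frame: the origin (TCP) lies at the very end of the fingers, on their centre line; the grasp point (between the pads) lies 19 mm behind it (env.grasp_offset is the distance from the TCP to the grasp point, in mm); z points along the fingers, y is the line along which they close (so a half turn about z gives the same grasp; the last joint's range is limited). The gripper opens to 91 mm and grips with 3 to 60 N. Pads are 32 mm wide; open, the fingers measure 118 mm over their backs; the gripper's body (76 mm by 178 mm) begins 60 mm behind the grasp point.
Start: joints at [-66.005, 18.312, 89.639, -0, 72.044, -1.146], TCP at [244.296, -520.541, 213.976] pointing down, gripper open.
Joint ranges: [-177.97, 177.97], [-48.28, 115.42], [12.27, 149.76], [-77.06, 257.06], [2.81, 150.46], [-146.56, 146.56]. Speed limits (degrees/s): [147.25, 147.25, 180, 180, 180, 180].

INTERFACE

Orientations are given as [roll, pitch, yaw] about the fixed x, y, z axes, in that order (R = Rz(yaw) Ry(pitch) Rx(roll)).
In Python, from workcell import env gives the robot as it stands. The module is installed in compiled form; this text tells all that it offers.
- The arm moves only by the tool send_rows, never from a script. Its argument "motion" is a list of rows, each an object of numbers: "tx", "ty", "tz": the shift along the tool's x, y, z in units of 500 mm (1.0 is 500 mm); "rx", "ry", "rz": the turn, a rotation vector about the tool's x, y, z in units of 30 degrees (1.0 is 30 degrees); "gripper": the closure, from -1 (fully open) to 1 (shut). In form: [{"tx": .., "ty": .., "tz": .., "rx": .., "ry": .., "rz": .., "gripper": ..}, ...]. A call has 1 to 12 rows; each row shifts and turns the commanded pose from where the row before left it, along the tool's axes as they then stand; what a row does not reach is not made up. A row lasts 1/8 s, in which the tool goes at most 62.5 mm and 10.7 degrees, less where a joint would pass 70% of its speed; a pose out of reach is approached as far as the arm can. A call with a number of a shift or a turn outside -1 to 1 is refused whole. A call with a gripper value outside its range is refused whole. The fingers move at their own pace and stop on an object; "grip_force" is the grip in N (left out, the last holds). Time passes only in rows, so rows that do not move let the fingers close. It gives the time, the measured TCP pose, the force, the opening and the grip force at its end, in the units of the state.
- env.state(): the state, without advancing time (a new reading comes with each control period).
- env.grab_frame(name): name is "side" or "top" or "wrist"; returns a dict with "frame" (420x560x3 uint8, red, green, blue), "vertical_fov" (degrees; the focal length in pixels is half the picture's height over the tangent of half this angle, whatever the lens; pixels are square), "cx", "cy" (the principal point, pixels), "k1" (the pictures are not rectified: a ray, as slopes to the right and down, at radius r is drawn at 1 + k1 r^2 times it, then the intrinsics apply), "rvec" (rotation vector, rad) and "tvec" (3), from world to camera coordinates, as OpenCV has them; the wrist camera has in their place "T_tool_cam" (4x4, takes a point from camera to tool coordinates, whose origin is the TCP and whose axes are the flange's). Camera axes: x right, y down, z forward; pixel columns grow to the right and rows downward; lengths in mm; the calibration is good to about 2 mm. A picture is of the moment at which its call begins: read the wrist's pose just before it. There is no depth.
- env.job_done(): hands the job in; it is judged then, once.
The state is a dict: "time_s": time; "qpos": joint angles; "qvel": joint speeds; "effort": joint torques, N m; "ee_pos": TCP position; "ee_rot": TCP orientation; "force": force on the tool from outside, world axes, zero at the start; "torque": the same for the moment, N m; "gripper_width": finger opening in mm; "gripper_force": force on a finger pad.
Only numpy, scipy, OpenCV 4.12 (cv2) and the standard library are available. Lean on these libraries where they do the work, as an engineer would, in place of code of your own. Each camera call takes 0.05 s, during which the arm holds its last target. There are 200 camera calls.

## Working session

There is one attempt and no reset: what is moved stays moved. The work goes in short steps, Python scripts to look and compute and a tool call to move; the robot and the scene stay as the last step left them, time stands still between calls to the robot, and variables do not carry over. Pictures are saved under pics/ and viewed, at most 14 in all, crops included, and the job is handed in when it is done.

Besides the shell and the picture viewer there is one more tool, called after "Call:" as name(argument=value, ...) on one line, values as JSON. send_rows: Moves the arm, as the interface text tells. Shifts and turns lie within -1 to 1; 1 stands for 500 mm of shift or 30 degrees of turn. Its arguments: {"type":"object","properties":{"motion":{"type":"array"},"grip_force":{"type":"number"}},"required":["motion"]}

```bash
mkdir -p pics; cat > h.py <<'E'
import numpy as np, cv2
from workcell import env
from scipy.spatial.transform import Rotation as R
def tool():
    s=env.state(); T=np.eye(4); T[:3,:3]=R.from_euler('xyz',s['ee_rot'],degrees=True).as_matrix(); T[:3,3]=s['ee_pos']; return T
class Cam:
    def __init__(s,name):
        T=tool() if name=='wrist' else None
        d=env.grab_frame(name); s.im=d['frame']; s.f=210/np.tan(np.radians(d['vertical_fov'])/2)
        s.cx,s.cy,s.k=d['cx'],d['cy'],d['k1']
        if name=='wrist': C=T@d['T_tool_cam']
        else:
            C=np.eye(4); C[:3,:3]=R.from_rotvec(np.ravel(d['rvec'])).as_matrix(); C[:3,3]=np.ravel(d['tvec']); C=np.linalg.inv(C)
        s.C=C
        s.hsv=cv2.cvtColor(s.im,cv2.COLOR_RGB2HSV)
    def save(s,n,sc=1,crop=None):
        im=s.im if crop is None else s.im[crop[1]:crop[3],crop[0]:crop[2]]
        im=cv2.resize(im,None,fx=sc,fy=sc,interpolation=cv2.INTER_CUBIC)
        cv2.imwrite('pics/'+n+'.png',im[:,:,::-1])
    def ray(s,u,v):
        x=np.array([(u-s.cx)/s.f,(v-s.cy)/s.f]); y=x.copy()
        for _ in range(20): y=x/(1+s.k*(y@y))
        return s.C[:3,:3]@np.array([y[0],y[1],1]), s.C[:3,3]
    def plane(s,u,v,z):
        d,o=s.ray(u,v); return (o+d*(z-o[2])/d[2]).round(1)
    def proj(s,P):
        p=np.linalg.inv(s.C)@np.append(P,1); y=p[:2]/p[2]; y=y*(1+s.k*(y@y)); return (y*s.f+[s.cx,s.cy]).round(1)
    def blobs(s,lo,hi,amin=20):
        m=cv2.inRange(s.hsv,np.array(lo),np.array(hi)); n,l,st,c=cv2.connectedComponentsWithStats(m)
        return [(c[i].round(1),st[i]) for i in range(1,n) if st[i][4]>=amin]
E
python3 - <<'E'
from h import *
for n in('top','side'):
    c=Cam(n); c.save(n+'0',1.4); print(n,c.f,c.k,c.C.round(2))
s=env.state(); print({k:np.round(v,2) for k,v in s.items()}, env.grasp_offset)
E
```

```text
top 378.9444341014647 0.013824170229554376 [[ 1.30000e-01 -9.70000e-01  2.10000e-01  3.63440e+02]
 [-9.90000e-01 -1.30000e-01  3.00000e-02  8.20000e+00]
 [-0.00000e+00 -2.20000e-01 -9.80000e-01  1.12715e+03]
 [ 0.00000e+00  0.00000e+00  0.00000e+00  1.00000e+00]]
side 448.586525641196 -0.0909878557178589 [[-9.2000e-01 -2.6000e-01  3.0000e-01  1.9467e+02]
 [-3.9000e-01  6.1000e-01 -6.9000e-01  8.7035e+02]
 [-1.0000e-02 -7.5000e-01 -6.6000e-01  9.4281e+02]
 [ 0.0000e+00  0.0000e+00  0.0000e+00  1.0000e+00]]
{'time_s': np.float64(0.1), 'qpos': array([-66.01,  18.35,  89.7 ,  -0.  ,  72.04,  -1.15]), 'qvel': array([-0.06, -0.14, -0.25,  0.03, -0.06,  0.02]), 'effort': array([ 0.000e+00, -4.133e+01, -2.325e+01,  7.000e-02,  4.000e-02,
       -0.000e+00]), 'ee_pos': array([ 244.08, -520.1 ,  213.22]), 'ee_rot': array([-179.91,   -0.  ,   25.14]), 'force': array([ 0.2 , -0.09, -0.01]), 'torque': array([-0.03,  0.04,  0.03]), 'gripper_force': np.float64(0.0), 'gripper_width': np.float64(91.19)} 18.8
```

View pics/top0.png

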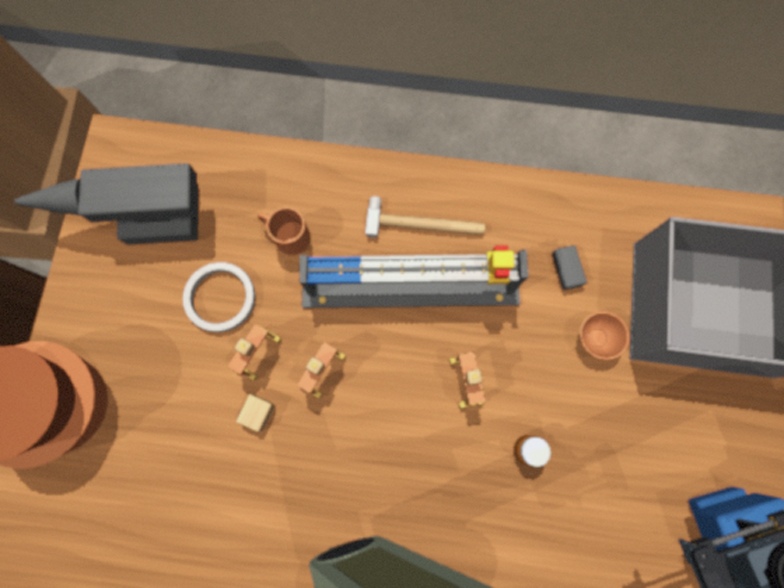

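View pics/side0.png

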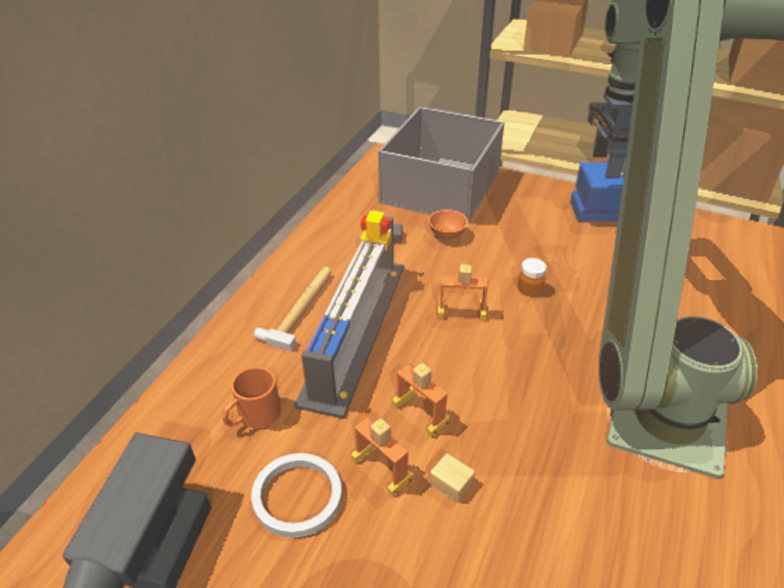

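The top view (shown at 1.4x) has three handles, with their grips at about (244,346), (315,366) and (474,377). The rack runs from (303,268) at the blue end to (523,265) at the stop post, with the yellow collar at (502,262). The side view shows the same layout.

```bash
python3 - <<'E'
from h import *
c=Cam('top'); s=Cam('side')
def show(cam,name,lo,hi,z,amin=30,roi=None):
    for ce,st in cam.blobs(lo,hi,amin): print(name,ce,st[:4],st[4],cam.plane(*ce,z) )
show(c,'yellow',(25,150,120),(33,255,255),187,20)
show(c,'red',(0,200,120),(4,255,255),164,6)
show(c,'blue',(105,150,80),(120,255,255),130,60)
show(s,'Syellow',(25,150,120),(33,255,255),187,20)
# bar outline
m=cv2.inRange(c.hsv,np.array((105,150,80)),np.array((120,255,255))); m[:, 280:]=0; m[:170]=0;m[215:]=0
r=cv2.boxPoints(cv2.minAreaRect(cv2.findNonZero(m))); print('bluebox',[c.plane(*p,130) for p in r])
# white part
m=cv2.inRange(c.hsv,np.array((0,0,150)),np.array((179,60,255))); m[:,:255]=0; m[:, 380:]=0; m[:170]=0;m[215:]=0
r=cv2.boxPoints(cv2.minAreaRect(cv2.findNonZero(m))); print('whitebox',[c.plane(*p,130) for p in r])
for g in((244,346),(315,366),(474,377)): print('grip',c.plane(g[0]/1.4,g[1]/1.4,128))
for a,b in(((262,330),(237,370)),((330,349),(305,387)),((467,355),(477,402))):
    p=c.plane(a[0]/1.4,a[1]/1.4,92);q=c.plane(b[0]/1.4,b[1]/1.4,92); print('strap',p,q,(p+q)/2,np.degrees(np.arctan2(p[1]-q[1],p[0]-q[0])), np.linalg.norm(p-q))
for g in((380,430),(422,376),(465,275)): print('Sgrip',s.plane(g[0]/1.4,g[1]/1.4,128))
big=cv2.resize(c.im[150:310,150:400],None,fx=3.2,fy=3.2,interpolation=cv2.INTER_CUBIC); cv2.imwrite('pics/crop.png',big[:,:,::-1])
E
```

```text
yellow [358.1 184.5] [348 179  19  12] 172 [ 675.6 -152.6  187. ]
blue [237.1 186.4] [221 185  35   5] 129 [645.9 165.6 130. ]
blue [237.2 198.3] [220 195  36   8] 203 [612.6 160.1 130. ]
blue [525.4 362.9] [494 349  66  33] 1155 [ 291.5 -608.   130. ]
Syellow [267.3 154.3] [262 151  12   8] 73 [ 674.1 -152.5  187. ]
bluebox [array([643.8, 212.8, 130. ]), array([656.3, 117.5, 130. ]), array([608.7, 110.6, 130. ]), array([596.3, 204.8, 130. ])]
whitebox [array([664.8, 118.8, 130. ]), array([ 705.8, -194. ,  130. ]), array([ 624.4, -200.6,  130. ]), array([583.8, 106.9, 130. ])]
grip [459. 305. 128.]
grip [439.3 165.6 128. ]
grip [ 458.1 -132.3  128. ]
strap [498.3 286.5  92. ] [414.6 320.2  92. ] [456.45 303.35  92.  ] -21.931117759241236 90.22959603145742
strap [478.6 147.5  92. ] [399.6 183.8  92. ] [439.1  165.65  92.  ] -24.67848164946189 86.94072693507917
strap [ 502.1 -119.6   92. ] [ 414.9 -147.6   92. ] [ 458.5 -133.6   92. ] 17.80187205149087 91.58515163496759
Sgrip [453.8 317.6 128. ]
Sgrip [433.4 184.5 128. ]
Sgrip [ 450.8 -107.3  128. ]
```

View pics/crop.png

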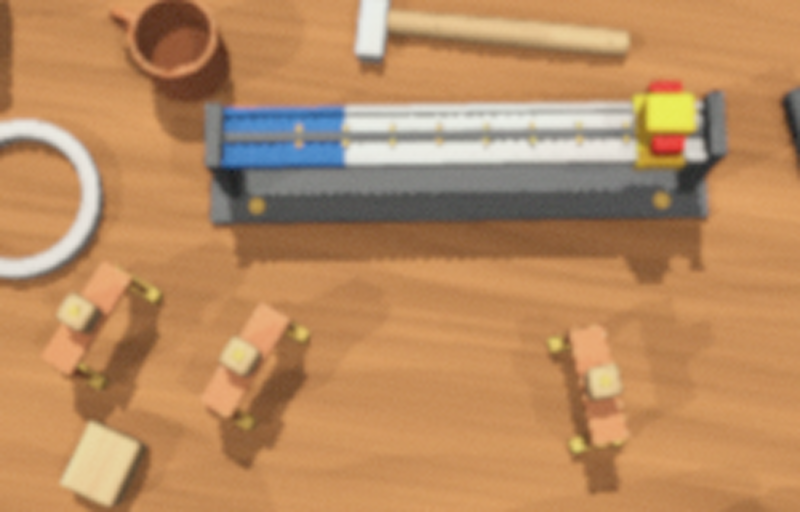

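Three handles; the bar's yaw is about 7.5°. Next I work out the first approach.

```bash
cat >> h.py <<'E'
def plan(xyz,yaw):
    T=tool(); d=T[:3,:3].T@(np.array(xyz)-T[:3,3])
    G=R.from_euler('xyz',[180,0,yaw],degrees=True).as_matrix()
    rv=R.from_matrix(T[:3,:3].T@G).as_rotvec(degrees=True)/30
    d2=G.T@(np.array(xyz)-T[:3,3])
    print('shift first',(d/500).round(4),'turn',rv.round(4),'| shift if turned first',(d2/500).round(4))
E
python3 - <<'E'
from h import *
print(env.grab_frame('wrist')['T_tool_cam'].round(3))
plan((640,-130,330),97.5)
E
```

```text
[[ 0.00000e+00 -9.61000e-01 -2.77000e-01  7.89920e+01]
 [ 1.00000e+00 -0.00000e+00  2.00000e-03  3.83000e-01]
 [-2.00000e-03 -2.77000e-01  9.61000e-01 -1.70805e+02]
 [ 0.00000e+00  0.00000e+00  0.00000e+00  1.00000e+00]]
shift first [ 1.0483 -0.3706 -0.2326] turn [-1.200e-03 -9.000e-04 -2.412e+00] | shift if turned first [ 0.6707  0.8867 -0.2328]
```

Call:
send_rows(motion=[{"tz":-0.1163,"gripper":-1},{"tz":-0.1163},{"tx":0.105,"ty":-0.037},{"tx":0.105,"ty":-0.037},{"tx":0.105,"ty":-0.037},{"tx":0.105,"ty":-0.037},{"tx":0.105,"ty":-0.037},{"tx":0.105,"ty":-0.037},{"tx":0.105,"ty":-0.037},{"tx":0.105,"ty":-0.037},{"tx":0.105,"ty":-0.037},{"tx":0.105,"ty":-0.037}], grip_force=30)

```text
invalid input at $.motion[0]: expected keys tx, ty, tz, rx, ry, rz, gripper
```

Call:
send_rows(motion=[{"rz":-0.302},{"rz":-0.302},{"rz":-0.302},{"rz":-0.302},{"rz":-0.302},{"rz":-0.302},{"rz":-0.302},{"rz":-0.298},{}])

```text
invalid input at $.motion[0]: expected keys tx, ty, tz, rx, ry, rz, gripper
```

```bash
python3 - <<'E'
from h import *
print(tool().round(3)[:3]); w=Cam('wrist'); w.save('w1',1.4)
for nm,lo,hi,z in(('yel',(25,150,100),(33,255,255),187),('red',(0,180,90),(4,255,255),164),('red2',(174,180,90),(179,255,255),164)):
    for ce,st in w.blobs(lo,hi,60): print(nm,ce,st,w.plane(*ce,z))
E
```

```text
[[ 9.05000e-01  4.25000e-01 -0.00000e+00  2.44196e+02]
 [ 4.25000e-01 -9.05000e-01  1.00000e-03 -5.20346e+02]
 [-0.00000e+00 -1.00000e-03 -1.00000e+00  2.13587e+02]]
```

View pics/w1.png

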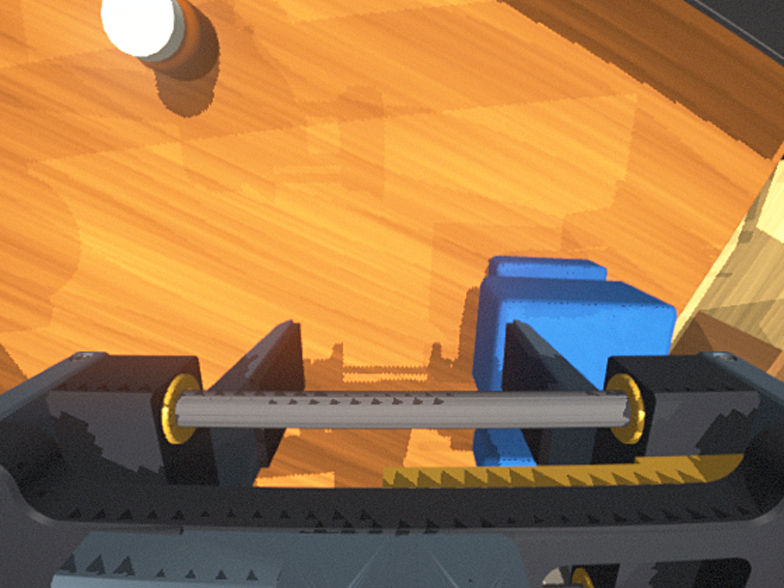

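The move was refused because every row needs all its keys. The picture shows the view past the fingers: the tips are at about (290,325) and (515,325), and image up is tool +x. I'm sending the moves again.

Call:
send_rows(motion=[{"tx":0,"ty":0,"tz":-0.1163,"rx":0,"ry":0,"rz":0,"gripper":-1},{"tx":0,"ty":0,"tz":-0.1163,"rx":0,"ry":0,"rz":0,"gripper":-1},{"tx":0.105,"ty":-0.037,"tz":0,"rx":0,"ry":0,"rz":0,"gripper":-1},{"tx":0.105,"ty":-0.037,"tz":0,"rx":0,"ry":0,"rz":0,"gripper":-1},{"tx":0.105,"ty":-0.037,"tz":0,"rx":0,"ry":0,"rz":0,"gripper":-1},{"tx":0.105,"ty":-0.037,"tz":0,"rx":0,"ry":0,"rz":0,"gripper":-1},{"tx":0.105,"ty":-0.037,"tz":0,"rx":0,"ry":0,"rz":0,"gripper":-1},{"tx":0.105,"ty":-0.037,"tz":0,"rx":0,"ry":0,"rz":0,"gripper":-1},{"tx":0.105,"ty":-0.037,"tz":0,"rx":0,"ry":0,"rz":0,"gripper":-1},{"tx":0.105,"ty":-0.037,"tz":0,"rx":0,"ry":0,"rz":0,"gripper":-1},{"tx":0.105,"ty":-0.037,"tz":0,"rx":0,"ry":0,"rz":0,"gripper":-1}], grip_force=30)

```text
time_s: 1.68
ee_pos: [602.4, -167.6, 330.2]
ee_rot: [180.0, 0.0, 25.1]
force: [1.1, -0.9, 0.7]
gripper_width: 91.1
gripper_force: 0.0
```

Call:
send_rows(motion=[{"tx":0,"ty":0,"tz":0,"rx":0,"ry":0,"rz":-0.302,"gripper":-1},{"tx":0,"ty":0,"tz":0,"rx":0,"ry":0,"rz":-0.302,"gripper":-1},{"tx":0,"ty":0,"tz":0,"rx":0,"ry":0,"rz":-0.302,"gripper":-1},{"tx":0,"ty":0,"tz":0,"rx":0,"ry":0,"rz":-0.302,"gripper":-1},{"tx":0,"ty":0,"tz":0,"rx":0,"ry":0,"rz":-0.302,"gripper":-1},{"tx":0,"ty":0,"tz":0,"rx":0,"ry":0,"rz":-0.302,"gripper":-1},{"tx":0,"ty":0,"tz":0,"rx":0,"ry":0,"rz":-0.302,"gripper":-1},{"tx":0,"ty":0,"tz":0,"rx":0,"ry":0,"rz":-0.298,"gripper":-1},{"tx":0,"ty":0,"tz":0,"rx":0,"ry":0,"rz":0,"gripper":-1}])

```text
time_s: 2.8
ee_pos: [601.2, -169.1, 330.1]
ee_rot: [-180.0, -0.0, 97.4]
force: [-0.6, -0.0, -0.1]
gripper_width: 91.1
gripper_force: 0.0
```

```bash
python3 - <<'E'
from h import *
print(tool().round(3)[:3]); w=Cam('wrist'); w.save('w2',1.4)
for nm,lo,hi,z in(('yel',(25,150,100),(33,255,255),187),('red',(0,180,90),(4,255,255),164),('red2',(174,180,90),(179,255,255),164)):
    for ce,st in w.blobs(lo,hi,60): print(nm,ce,st,w.plane(*ce,z))
E
```

```text
[[-1.29000e-01  9.92000e-01 -0.00000e+00  6.01243e+02]
 [ 9.92000e-01  1.29000e-01 -0.00000e+00 -1.69052e+02]
 [ 0.00000e+00 -0.00000e+00 -1.00000e+00  3.30122e+02]]
yel [355.6 193.9] [ 341  171   30   43 1002] [ 675.9 -153.7  187. ]
yel [326.6 179.8] [323 172  15  30  81] [ 641.5 -142.4  187. ]
```

View pics/w2.png

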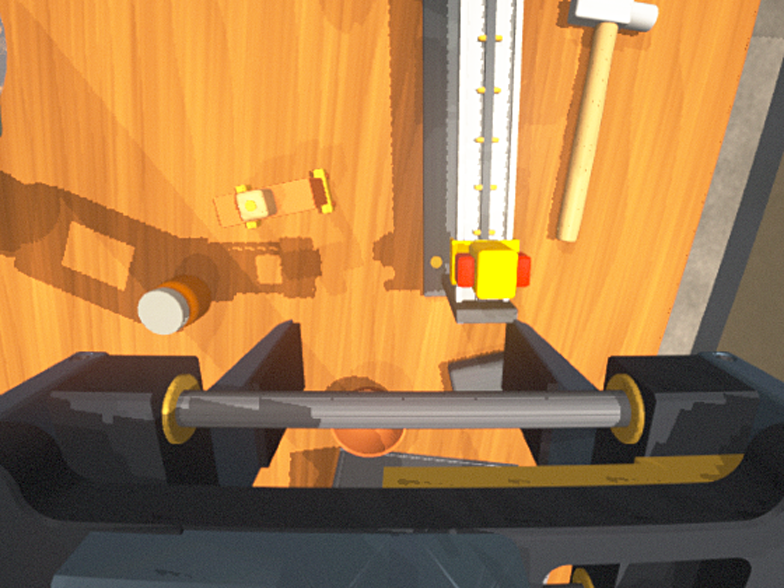

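The wrist view shows the collar top at about (496,272), the red buttons at (464,270) and (523,270), the bar running up the image at x≈490, and handle 3's grip at (253,205).

```bash
python3 - <<'E'
from h import *
w=Cam('wrist')
m=cv2.inRange(w.hsv,np.array((0,0,150)),np.array((179,70,255)))
L=[];Rr=[]
for v in range(20,155,5):
    x=np.nonzero(m[v,315:385])[0]+315
    if len(x)>5: L.append(w.plane(x[0]-.5,v,130));Rr.append(w.plane(x[-1]+.5,v,130))
L=np.array(L);Rr=np.array(Rr)
for E in(L,Rr):
    p=np.polyfit(E[:,1],E[:,0],1); r=E[:,0]-np.polyval(p,E[:,1]); k=abs(r)<2.5; p=np.polyfit(E[k,1],E[k,0],1); print('edge x at y=0,-150',np.polyval(p,[0,-150]).round(1),'yaw',np.degrees(np.arctan(-p[0])).round(2),k.sum())
h=w.hsv[180:205,315:385]; 
red=((w.hsv[...,0]<6)|(w.hsv[...,0]>172))&(w.hsv[...,1]>190)
red[:165]=0;red[220:]=0;red[:,:315]=0;red[:,390:]=0
n,l,st,c=cv2.connectedComponentsWithStats(red.astype(np.uint8))
for i in range(1,n):
    if st[i][4]>20: print('red',c[i].round(1),st[i], w.plane(*c[i],177), w.plane(st[i][0]-.5,c[i][1],164), w.plane(st[i][0]+st[i][2]-.5,c[i][1],164))
for v in((482,38),(482,90),(484,140),(484,187),(484,232)): print('stud',w.plane(v[0]/1.4,v[1]/1.4,128))
for a in((475,272),(517,272),(496,247),(496,298)): print(w.plane(a[0]/1.4,a[1]/1.4,187))
E
```

```text
edge x at y=0,-150 [618.6 637.9] yaw 7.33 24
edge x at y=0,-150 [678.3 700.4] yaw 8.36 27
stud [642.5  25.9 128. ]
stud [649.3 -13.3 128. ]
stud [657.9 -52.6 128. ]
stud [664.9 -91.5 128. ]
stud [ 672.1 -130.9  128. ]
[ 658.1 -156.6  187. ]
[ 691.1 -152.3  187. ]
[ 670.8 -134.8  187. ]
[ 678.7 -175.5  187. ]
```

```bash
python3 - <<'E'
from h import *
w=Cam('wrist'); t=Cam('top')
for c,(x0,y0,x1,y1),th in((w,(330,5,368,160),40),(t,(230,182,350,200),25)):
    sub=c.im[y0:y1,x0:x1].astype(int); m=((sub[...,0]-sub[...,2])>th).astype(np.uint8)
    n,l,st,ce=cv2.connectedComponentsWithStats(m); P=[]
    for i in range(1,n):
        if 4<=st[i][4]<120: P.append(c.plane(ce[i][0]+x0,ce[i][1]+y0,127)); print(ce[i].round(1)+[x0,y0],st[i][4],P[-1])
    P=np.array(P)
    if len(P)>2:
        vx,vy,a,b=cv2.fitLine(P[:,:2].astype(np.float32),cv2.DIST_HUBER,0,.01,.01).ravel(); print('yaw',np.degrees(np.arctan(-vx/vy)),'x at y=0',a-b*vx/vy)
# right/left bar edges by strong gradient profile in wrist
for v in(30,80,130): print(w.im[v,318:385:1].mean(axis=1).astype(int).tolist())
E
```

```text
[344.2  26.7] 32 [642.4  26.7 127. ]
[355.5  26.9] 28 [655.3  28.3 127. ]
[343.5  63.8] 31 [648.3 -12.7 127. ]
[354.7  64. ] 21 [661.6 -11.1 127. ]
[342.4  99.5] 30 [654.  -52.4 127. ]
[353.1  99.5] 21 [666.9 -50.6 127. ]
[341.3 133.4] 29 [659.7 -92.1 127. ]
[351.9 133.4] 19 [672.8 -90.3 127. ]
[366.9 151.9] 17 [ 696.  -110.2  127. ]
yaw 14.257777 x at y=0 650.22046
[272.2 189.8] 6 [649.6  69.2 127. ]
[286.6 189.2] 5 [656.6  30.1 127. ]
[301.5 189. ] 6 [662.5 -10.3 127. ]
[315.6 188.8] 5 [668.1 -48.6 127. ]
[330.5 189. ] 6 [672.8 -89.1 127. ]
[257.8 193.8] 6 [633.3 106.5 127. ]
[272.1 193.9] 8 [638.2  67.7 127. ]
[287.  193.7] 7 [644.   27.4 127. ]
[301.4 193.8] 5 [648.9 -11.7 127. ]
[316.  193.3] 7 [655.5 -51.1 127. ]
[330.7 193. ] 7 [661.6 -90.9 127. ]
yaw 10.949051 x at y=0 653.9023
[96, 100, 134, 149, 153, 149, 151, 145, 138, 107, 162, 255, 255, 253, 253, 249, 247, 252, 251, 251, 252, 254, 254, 255, 252, 242, 153, 134, 109, 135, 154, 148, 151, 151, 145, 169, 222, 238, 235, 247, 251, 253, 252, 252, 254, 255, 228, 182, 147, 135, 255, 255, 255, 255, 220, 147, 138, 148, 148, 145, 147, 149, 143, 140, 140, 143, 156]
[99, 115, 146, 148, 149, 150, 149, 142, 135, 168, 251, 255, 253, 253, 251, 251, 252, 252, 252, 252, 253, 253, 253, 254, 238, 195, 170, 140, 155, 161, 162, 168, 158, 166, 238, 253, 254, 254, 254, 254, 254, 254, 255, 255, 215, 193, 167, 154, 255, 255, 255, 255, 209, 152, 151, 156, 155, 158, 159, 155, 156, 152, 164, 167, 168, 165, 159]
[127, 164, 164, 161, 163, 160, 162, 152, 148, 246, 255, 254, 254, 253, 252, 254, 254, 254, 254, 254, 255, 255, 255, 255, 208, 160, 145, 176, 175, 178, 180, 179, 238, 255, 255, 255, 255, 255, 255, 254, 255, 255, 255, 217, 179, 218, 254, 255, 255, 251, 194, 157, 158, 160, 156, 156, 161, 162, 165, 165, 172, 171, 170, 173, 171, 168, 167]
```

```bash
cat >> h.py <<'E'
O=np.array([652.2,7.9]); YAW=98.3
def bar(y,x=0): return O+y*np.array([-.1444,.9895])+x*np.array([.9895,.1444])
E
python3 - <<'E'
from h import *
plan((*bar(-162),147),YAW)
E
```

```text
shift first [0.0138 0.1517 0.3664] turn [-0.0002  0.     -0.0296] | shift if turned first [0.0115 0.1519 0.3664]
```

Call:
send_rows(motion=[{"tx":0,"ty":0,"tz":0,"rx":0,"ry":0,"rz":-0.0296,"gripper":-1},{"tx":0.006,"ty":0.076,"tz":0,"rx":0,"ry":0,"rz":0,"gripper":-1},{"tx":0.0055,"ty":0.076,"tz":0,"rx":0,"ry":0,"rz":0,"gripper":-1},{"tx":0,"ty":0,"tz":0.1,"rx":0,"ry":0,"rz":0,"gripper":-1},{"tx":0,"ty":0,"tz":0.05,"rx":0,"ry":0,"rz":0,"gripper":-1},{"tx":0,"ty":0,"tz":0,"rx":0,"ry":0,"rz":0,"gripper":-1},{"tx":0,"ty":0,"tz":0,"rx":0,"ry":0,"rz":0,"gripper":-1}])

```text
time_s: 3.88
ee_pos: [676.3, -152.5, 256.9]
ee_rot: [179.9, 0.1, 98.4]
force: [-1.0, 0.8, 0.7]
gripper_width: 91.2
gripper_force: 0.0
```

```bash
python3 - <<'E'
from h import *
print(tool()[:3,3].round(1)); w=Cam('wrist'); w.save('w3',1.4); plan((*bar(-162),147),YAW)
for ce,st in w.blobs((25,150,100),(33,255,255),60): print(ce,st,w.plane(*ce,187))
E
```

```text
[ 676.3 -152.5  256.9]
shift first [ 0.0008 -0.0023  0.2207] turn [0.0062 0.0026 0.0028] | shift if turned first [ 0.0005 -0.0016  0.2207]
[162.7 129.5] [157 123  13  23  72] [567.2 -92.2 187. ]
[ 81.  155.3] [ 77 151   9  10  68] [ 498.9 -122.3  187. ]
[307.7 193.8] [298 189  17  12 156] [ 690.9 -127.6  187. ]
[284.7 221.6] [ 269  201   34   41 1144] [ 675.2 -154.9  187. ]
```

View pics/w3.png

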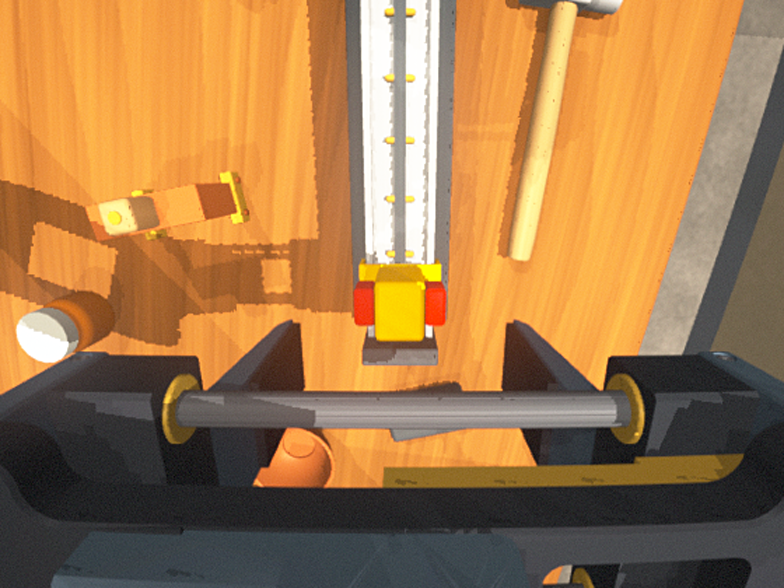

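The bar stands vertical in the view at x≈401, centred between the finger tips, with the collar at (400,310). Next I descend and pinch.

Call:
send_rows(motion=[{"tx":-0.003,"ty":-0.001,"tz":0.08,"rx":0,"ry":0,"rz":0,"gripper":-1},{"tx":0,"ty":0,"tz":0.08,"rx":0,"ry":0,"rz":0,"gripper":-1},{"tx":0,"ty":0,"tz":0.0607,"rx":0,"ry":0,"rz":0,"gripper":-1},{"tx":0,"ty":0,"tz":0,"rx":0,"ry":0,"rz":0,"gripper":-1},{"tx":0,"ty":0,"tz":0,"rx":0,"ry":0,"rz":0,"gripper":1},{"tx":0,"ty":0,"tz":0,"rx":0,"ry":0,"rz":0,"gripper":1},{"tx":0,"ty":0,"tz":0,"rx":0,"ry":0,"rz":0,"gripper":1},{"tx":0,"ty":0,"tz":0,"rx":0,"ry":0,"rz":0,"gripper":1},{"tx":0,"ty":0,"tz":0,"rx":0,"ry":0,"rz":0,"gripper":1},{"tx":0,"ty":0,"tz":0,"rx":0,"ry":0,"rz":0,"gripper":1}], grip_force=30)

```text
time_s: 5.18
ee_pos: [674.6, -154.2, 146.2]
ee_rot: [-179.9, 0.0, 98.4]
force: [-4.9, -0.1, 8.9]
gripper_width: 40.9
gripper_force: 30.0
```

Call:
send_rows(motion=[{"tx":0.02,"ty":0,"tz":0,"rx":0,"ry":0,"rz":0,"gripper":1},{"tx":0.04,"ty":0,"tz":0,"rx":0,"ry":0,"rz":0,"gripper":1},{"tx":0.05,"ty":0,"tz":0,"rx":0,"ry":0,"rz":0,"gripper":1},{"tx":0.05,"ty":0,"tz":0,"rx":0,"ry":0,"rz":0,"gripper":1},{"tx":0.05,"ty":0,"tz":0,"rx":0,"ry":0,"rz":0,"gripper":1},{"tx":0.03,"ty":0,"tz":0,"rx":0,"ry":0,"rz":0,"gripper":1},{"tx":0,"ty":0,"tz":0,"rx":0,"ry":0,"rz":0,"gripper":1}])

```text
time_s: 6.05
ee_pos: [657.0, -33.7, 146.2]
ee_rot: [-180.0, -0.1, 98.4]
force: [-4.1, 1.3, 7.9]
gripper_width: 41.0
gripper_force: 30.0
```

```bash
python3 - <<'E'
from h import *
print(tool().round(4)[:3]); print(env.state()['force'],env.state()['gripper_width']);plan((*bar(163),147),YAW)
E
```

```text
[[-1.469000e-01  9.892000e-01 -9.000000e-04  6.569606e+02]
 [ 9.892000e-01  1.469000e-01  8.000000e-04 -3.367970e+01]
 [ 1.000000e-03 -8.000000e-04 -1.000000e+00  1.462175e+02]]
[-4.06461628  1.25557149  7.86405221] 40.9797470488198
shift first [ 0.4096  0.0036 -0.0012] turn [-0.0015 -0.0018  0.0049] | shift if turned first [ 0.4097  0.0026 -0.0016]
```

Call:
send_rows(motion=[{"tx":0.03,"ty":0.0005,"tz":0,"rx":0,"ry":0,"rz":0,"gripper":1},{"tx":0.05,"ty":0.0005,"tz":0,"rx":0,"ry":0,"rz":0,"gripper":1},{"tx":0.06,"ty":0.0005,"tz":0,"rx":0,"ry":0,"rz":0,"gripper":1},{"tx":0.06,"ty":0,"tz":0,"rx":0,"ry":0,"rz":0,"gripper":1},{"tx":0.06,"ty":0,"tz":0,"rx":0,"ry":0,"rz":0,"gripper":1},{"tx":0.06,"ty":0,"tz":0,"rx":0,"ry":0,"rz":0,"gripper":1},{"tx":0.05,"ty":0,"tz":0,"rx":0,"ry":0,"rz":0,"gripper":1},{"tx":0.04,"ty":0,"tz":0,"rx":0,"ry":0,"rz":0,"gripper":1},{"tx":0,"ty":0,"tz":0,"rx":0,"ry":0,"rz":0,"gripper":1}])

```text
time_s: 7.18
ee_pos: [627.3, 169.8, 146.2]
ee_rot: [-179.9, -0.1, 98.5]
force: [-5.1, 1.3, 9.3]
gripper_width: 40.9
gripper_force: 30.0
```

```bash
python3 - <<'E'
from h import *
p=tool()[:2,3]-O; print(env.state()['ee_pos'],'bar',p@[-.1444,.9895],p@[.9895,.1444], env.state()['force'],env.state()['gripper_width'])
E
```

```text
[627.26920588 169.80939149 146.22460091] bar 163.8093495509846 -1.2893046518519804 [-5.07746126  1.29022924  9.31800824] 40.93749850133904
```

Call:
send_rows(motion=[{"tx":0,"ty":0,"tz":0,"rx":0,"ry":0,"rz":0,"gripper":-1},{"tx":0,"ty":0,"tz":0,"rx":0,"ry":0,"rz":0,"gripper":-1},{"tx":0,"ty":0,"tz":0,"rx":0,"ry":0,"rz":0,"gripper":-1},{"tx":0,"ty":0,"tz":0,"rx":0,"ry":0,"rz":0,"gripper":-1},{"tx":0,"ty":0,"tz":-0.09,"rx":0,"ry":0,"rz":0,"gripper":-1},{"tx":0,"ty":0,"tz":-0.11,"rx":0,"ry":0,"rz":0,"gripper":-1},{"tx":0,"ty":0,"tz":-0.11,"rx":0,"ry":0,"rz":0,"gripper":-1},{"tx":0,"ty":0,"tz":0,"rx":0,"ry":0,"rz":0,"gripper":-1}])

```text
time_s: 8.18
ee_pos: [631.0, 168.2, 305.3]
ee_rot: [179.4, -0.1, 98.4]
force: [0.2, 0.1, 0.1]
gripper_width: 91.3
gripper_force: 0.0
```

```bash
python3 - <<'E'
from h import *
print(env.state()['ee_pos'],env.state()['gripper_width']); w=Cam('wrist'); w.save('w4',1.4); plan((419,120,300),65.3)
for ce,st in w.blobs((25,150,100),(33,255,255),300): print(ce,st,w.plane(*ce,187))
E
```

```text
[631.04150262 168.20039069 305.32419058] 91.27862925781085
shift first [-0.0333 -0.431   0.0017] turn [ 0.0092 -0.0033  1.1027] | shift if turned first [-0.2631 -0.3429  0.0039]
[283.2 204.5] [ 269  187   29   37 1021] [628.8 168.1 187. ]
```

View pics/w4.png

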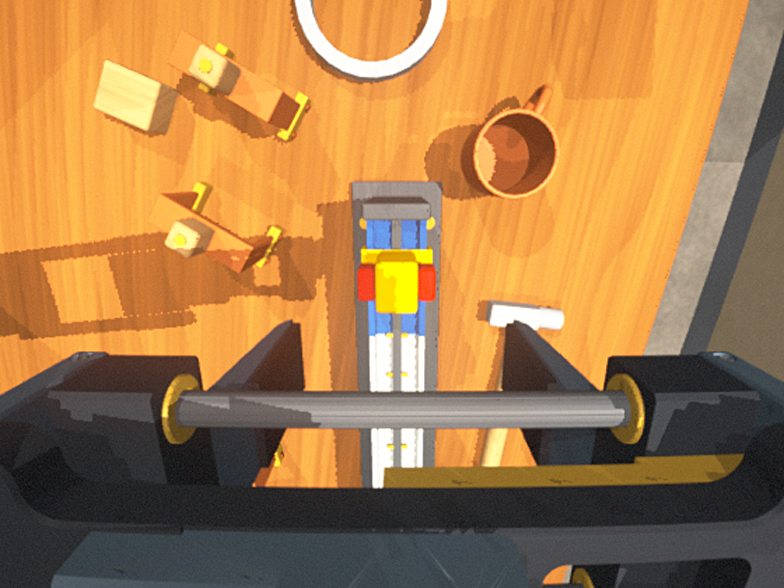

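The collar sits on the blue at (395,285) with both red buttons out. Handle 2's grip is at (182,240) and handle 1's at (207,67). Next I move over handle 2.

Call:
send_rows(motion=[{"tx":0,"ty":0,"tz":0,"rx":0,"ry":0,"rz":0.2757,"gripper":-1},{"tx":0,"ty":0,"tz":0,"rx":0,"ry":0,"rz":0.2757,"gripper":-1},{"tx":0,"ty":0,"tz":0,"rx":0,"ry":0,"rz":0.2757,"gripper":-1},{"tx":0,"ty":0,"tz":0,"rx":0,"ry":0,"rz":0.2757,"gripper":-1},{"tx":-0.066,"ty":-0.086,"tz":0,"rx":0,"ry":0,"rz":0,"gripper":-1},{"tx":-0.066,"ty":-0.086,"tz":0,"rx":0,"ry":0,"rz":0,"gripper":-1},{"tx":-0.066,"ty":-0.086,"tz":0,"rx":0,"ry":0,"rz":0,"gripper":-1},{"tx":-0.066,"ty":-0.086,"tz":0,"rx":0,"ry":0,"rz":0,"gripper":-1},{"tx":0,"ty":0,"tz":0,"rx":0,"ry":0,"rz":0,"gripper":-1},{"tx":0,"ty":0,"tz":0,"rx":0,"ry":0,"rz":0,"gripper":-1}])

```text
time_s: 9.48
ee_pos: [417.5, 119.7, 299.0]
ee_rot: [-180.0, 0.0, 65.3]
force: [0.3, 0.3, 0.8]
gripper_width: 91.5
gripper_force: 0.0
```

```bash
python3 - <<'E'
from h import *
print(tool().round(3)[:3]); w=Cam('wrist'); w.save('w5',1.4)
E
```

```text
[[ 4.18000e-01  9.09000e-01 -1.00000e-03  4.17526e+02]
 [ 9.09000e-01 -4.18000e-01 -0.00000e+00  1.19706e+02]
 [-0.00000e+00 -0.00000e+00 -1.00000e+00  2.99047e+02]]
```

View pics/w5.png

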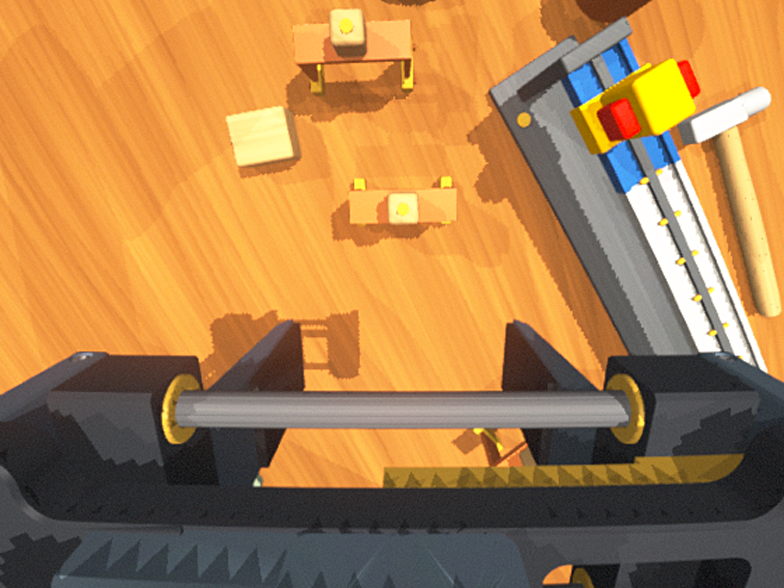

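Handle 2 is squarely aligned in the view: grip dot at (402,208), strap from (350,188) to (456,224). Handle 1's grip dot is at (346,25).

```bash
python3 - <<'E'
from h import *
w=Cam('wrist')
P=lambda u,v,z:w.plane(u/1.4,v/1.4,z)
a=P(403,206,92); g=P(402.5,208,128); print('h2',a,g)
l,r=P(349.5,206,92),P(456.5,206,92); print(np.linalg.norm(l-r),np.degrees(np.arctan2(*(r-l)[1::-1])))
print('h1 dot',P(346,25,128),'strap',P(292,44,92),P(411,40,92)); d=P(411,60,92)-P(295,66,92); print('h1 x yaw',np.degrees(np.arctan2(d[1],d[0])))
plan((*g[:2],96),65.3)
E
```

```text
h2 [441.1 166.5  92. ] [441.1 167.5 128. ]
97.14494325491164 -24.6392028899041
h1 dot [459.2 307.8 128. ] strap [412.9 326.5  92. ] [503.9 287.3  92. ]
h1 x yaw -22.258894581313697
shift first [0.1058 0.002  0.4061] turn [-0.0013  0.0013 -0.0002] | shift if turned first [0.1056 0.0017 0.4062]
```

Call:
send_rows(motion=[{"tx":0.053,"ty":0.001,"tz":0.05,"rx":0,"ry":0,"rz":0,"gripper":-1},{"tx":0.0525,"ty":0.001,"tz":0.06,"rx":0,"ry":0,"rz":0,"gripper":-1},{"tx":0,"ty":0,"tz":0.1,"rx":0,"ry":0,"rz":0,"gripper":-1},{"tx":0,"ty":0,"tz":0.1,"rx":0,"ry":0,"rz":0,"gripper":-1},{"tx":0,"ty":0,"tz":0.06,"rx":0,"ry":0,"rz":0,"gripper":-1},{"tx":0,"ty":0,"tz":0.032,"rx":0,"ry":0,"rz":0,"gripper":-1},{"tx":0,"ty":0,"tz":0,"rx":0,"ry":0,"rz":0,"gripper":-1},{"tx":0,"ty":0,"tz":0,"rx":0,"ry":0,"rz":0,"gripper":1},{"tx":0,"ty":0,"tz":0,"rx":0,"ry":0,"rz":0,"gripper":1},{"tx":0,"ty":0,"tz":0,"rx":0,"ry":0,"rz":0,"gripper":1},{"tx":0,"ty":0,"tz":0,"rx":0,"ry":0,"rz":0,"gripper":1},{"tx":0,"ty":0,"tz":0,"rx":0,"ry":0,"rz":0,"gripper":1}])

```text
time_s: 11.08
ee_pos: [440.3, 167.2, 99.1]
ee_rot: [180.0, -0.0, 65.3]
force: [-0.1, -0.5, -0.3]
gripper_width: 44.2
gripper_force: 0.0
```

```bash
python3 - <<'E'
from h import *
print(env.state()['ee_pos'],env.state()['gripper_width'])
plan((*bar(30),290),YAW)
E
```

```text
[440.26731253 167.22052002  99.07591971] 44.15332287782188
shift first [-0.062   0.4857 -0.3817] turn [ 8.0000e-04 -2.0000e-04 -1.0999e+00] | shift if turned first [-0.3165  0.3734 -0.3818]
```

Call:
send_rows(motion=[{"tx":0,"ty":0,"tz":0,"rx":0,"ry":0,"rz":0,"gripper":1},{"tx":0,"ty":0,"tz":0,"rx":0,"ry":0,"rz":0,"gripper":1},{"tx":0,"ty":0,"tz":0,"rx":0,"ry":0,"rz":0,"gripper":1},{"tx":0,"ty":0,"tz":-0.04,"rx":0,"ry":0,"rz":0,"gripper":1},{"tx":0,"ty":0,"tz":-0.08,"rx":0,"ry":0,"rz":0,"gripper":1},{"tx":0,"ty":0,"tz":-0.1,"rx":0,"ry":0,"rz":0,"gripper":1},{"tx":0,"ty":0,"tz":-0.1,"rx":0,"ry":0,"rz":0,"gripper":1},{"tx":0,"ty":0,"tz":-0.06,"rx":0,"ry":0,"rz":0,"gripper":1}])

```text
time_s: 12.08
ee_pos: [440.6, 167.3, 290.9]
ee_rot: [179.9, -0.1, 65.3]
force: [1.0, 0.1, -3.8]
gripper_width: 25.8
gripper_force: 30.0
```

Call:
send_rows(motion=[{"tx":0,"ty":0,"tz":0,"rx":0,"ry":0,"rz":-0.275,"gripper":1},{"tx":0,"ty":0,"tz":0,"rx":0,"ry":0,"rz":-0.275,"gripper":1},{"tx":0,"ty":0,"tz":0,"rx":0,"ry":0,"rz":-0.275,"gripper":1},{"tx":0,"ty":0,"tz":0,"rx":0,"ry":0,"rz":-0.275,"gripper":1},{"tx":-0.0794,"ty":0.0622,"tz":0,"rx":0,"ry":0,"rz":0,"gripper":1},{"tx":-0.0794,"ty":0.0622,"tz":0,"rx":0,"ry":0,"rz":0,"gripper":1},{"tx":-0.0794,"ty":0.0622,"tz":0,"rx":0,"ry":0,"rz":0,"gripper":1},{"tx":-0.0794,"ty":0.0622,"tz":0,"rx":0,"ry":0,"rz":0,"gripper":1},{"tx":-0.0794,"ty":0.0622,"tz":0,"rx":0,"ry":0,"rz":0,"gripper":1},{"tx":-0.0794,"ty":0.0622,"tz":0,"rx":0,"ry":0,"rz":0,"gripper":1},{"tx":0,"ty":0,"tz":0,"rx":0,"ry":0,"rz":0,"gripper":1},{"tx":0,"ty":0,"tz":0,"rx":0,"ry":0,"rz":0,"gripper":1}])

```text
time_s: 13.58
ee_pos: [658.6, -41.4, 287.6]
ee_rot: [-179.8, -0.1, 98.3]
force: [0.2, 0.2, -3.3]
gripper_width: 25.7
gripper_force: 30.0
```

```bash
python3 - <<'E'
from h import *
print(env.state()['ee_pos'],env.state()['gripper_width'])
plan((*bar(-50),229),YAW); w=Cam('wrist'); w.save('w6',1.4)
E
```

```text
[658.64086782 -41.37957601 287.5791611 ] 25.74461144147011
shift first [-0.0007  0.0018  0.1172] turn [-0.0053 -0.0021 -0.0006] | shift if turned first [-0.0006  0.0015  0.1172]
```

View pics/w6.png

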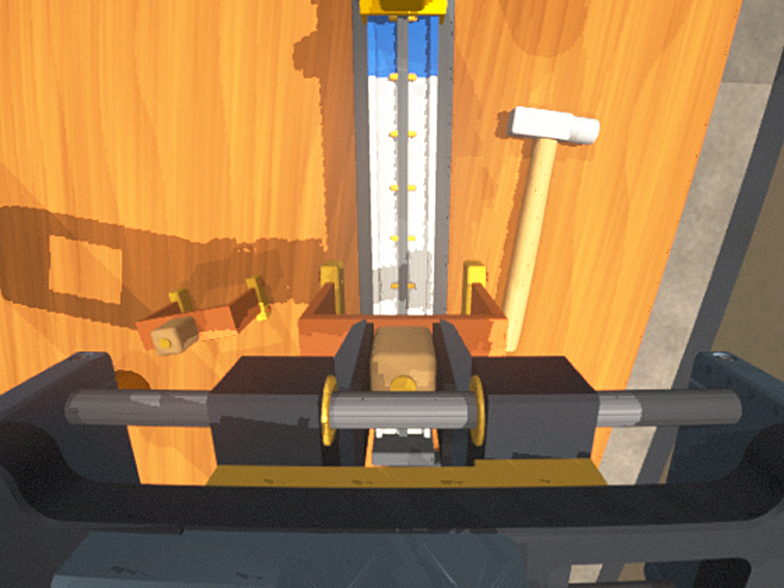

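The handle is held square over the bar (bar at x≈403, feet at (332,290) and (475,290) either side of it). Next I lower it.

Call:
send_rows(motion=[{"tx":0,"ty":0.0015,"tz":0.06,"rx":0,"ry":0,"rz":0,"gripper":1},{"tx":0,"ty":0,"tz":0.06,"rx":0,"ry":0,"rz":0,"gripper":1},{"tx":0,"ty":0,"tz":0.06,"rx":0,"ry":0,"rz":0,"gripper":1},{"tx":0,"ty":0,"tz":0.05,"rx":0,"ry":0,"rz":0,"gripper":1},{"tx":0,"ty":0,"tz":0.03,"rx":0,"ry":0,"rz":0,"gripper":1},{"tx":0,"ty":0,"tz":0.02,"rx":0,"ry":0,"rz":0,"gripper":1},{"tx":0,"ty":0,"tz":0,"rx":0,"ry":0,"rz":0,"gripper":1},{"tx":0,"ty":0,"tz":0,"rx":0,"ry":0,"rz":0,"gripper":1}])

```text
time_s: 14.62
ee_pos: [660.6, -41.4, 150.0]
ee_rot: [179.9, 0.0, 98.3]
force: [0.3, -0.0, -2.6]
gripper_width: 25.8
gripper_force: 30.0
```

Call:
send_rows(motion=[{"tx":0,"ty":0,"tz":0.006,"rx":0,"ry":0,"rz":0,"gripper":1},{"tx":0,"ty":0,"tz":0.002,"rx":0,"ry":0,"rz":0,"gripper":1},{"tx":0,"ty":0,"tz":0,"rx":0,"ry":0,"rz":0,"gripper":1},{"tx":0,"ty":0,"tz":0,"rx":0,"ry":0,"rz":0,"gripper":-1},{"tx":0,"ty":0,"tz":0,"rx":0,"ry":0,"rz":0,"gripper":-1},{"tx":0,"ty":0,"tz":0,"rx":0,"ry":0,"rz":0,"gripper":-1},{"tx":0,"ty":0,"tz":0,"rx":0,"ry":0,"rz":0,"gripper":-1},{"tx":0,"ty":0,"tz":-0.06,"rx":0,"ry":0,"rz":0,"gripper":-1},{"tx":0,"ty":0,"tz":-0.1,"rx":0,"ry":0,"rz":0,"gripper":-1},{"tx":0,"ty":0,"tz":-0.12,"rx":0,"ry":0,"rz":0,"gripper":-1},{"tx":0,"ty":0,"tz":0,"rx":0,"ry":0,"rz":0,"gripper":-1}])

```text
time_s: 16.0
ee_pos: [662.4, -41.6, 291.4]
ee_rot: [179.3, 0.2, 98.3]
force: [0.5, 0.4, -0.6]
gripper_width: 90.9
gripper_force: 0.0
```

Call:
send_rows(motion=[{"tx":0,"ty":0,"tz":0,"rx":0,"ry":0,"rz":0.34,"gripper":-1},{"tx":0,"ty":0,"tz":0,"rx":0,"ry":0,"rz":0.34,"gripper":-1},{"tx":0,"ty":0,"tz":0,"rx":0,"ry":0,"rz":0.34,"gripper":-1},{"tx":0.0547,"ty":-0.091,"tz":0,"rx":0,"ry":0,"rz":0,"gripper":-1},{"tx":0.0547,"ty":-0.091,"tz":0,"rx":0,"ry":0,"rz":0,"gripper":-1},{"tx":0.0547,"ty":-0.091,"tz":0,"rx":0,"ry":0,"rz":0,"gripper":-1},{"tx":0.0547,"ty":-0.091,"tz":0,"rx":0,"ry":0,"rz":0,"gripper":-1},{"tx":0.0547,"ty":-0.091,"tz":0,"rx":0,"ry":0,"rz":0,"gripper":-1},{"tx":0.0547,"ty":-0.091,"tz":0,"rx":0,"ry":0,"rz":0,"gripper":-1},{"tx":0.0547,"ty":-0.091,"tz":0,"rx":0,"ry":0,"rz":0,"gripper":-1},{"tx":0,"ty":0,"tz":0,"rx":0,"ry":0,"rz":0,"gripper":-1},{"tx":0,"ty":0,"tz":0,"rx":0,"ry":0,"rz":0,"gripper":-1}])

```text
time_s: 17.5
ee_pos: [438.0, 256.2, 284.3]
ee_rot: [180.0, 0.1, 67.7]
force: [0.6, -0.1, -0.0]
gripper_width: 91.1
gripper_force: 0.0
```

```bash
python3 - <<'E'
from h import *
print(tool().round(3)[:3]); w=Cam('wrist'); w.save('w7',1.4)
t=Cam('top'); t.save('t7',1.4)
E
```

```text
[[ 3.79000e-01  9.25000e-01 -0.00000e+00  4.37978e+02]
 [ 9.25000e-01 -3.79000e-01 -1.00000e-03  2.56158e+02]
 [-1.00000e-03  0.00000e+00 -1.00000e+00  2.84340e+02]]
```

View pics/w7.png

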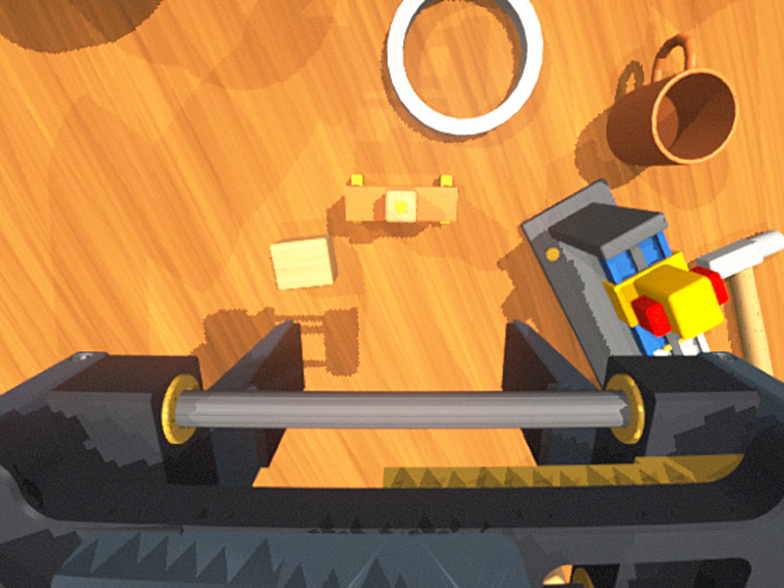

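Handle 1 is aligned with the gripper: strap from (346,187) to (457,222), grip dot at (402,206).

```bash
python3 - <<'E'
from h import *
w=Cam('wrist')
P=lambda u,v,z:w.plane(u/1.4,v/1.4,z)
a=P(401.5,205,92); g=P(401.5,206,128); print('h1',a,g)
plan((*(a+g)[:2]/2,99),67.7)
E
```

```text
h1 [459.3 305.3  92. ] [460.  306.8 128. ]
shift first [1.096e-01 3.000e-04 3.710e-01] turn [ 0.      0.0012 -0.0034] | shift if turned first [0.1094 0.0005 0.3711]
```

Call:
send_rows(motion=[{"tx":0.055,"ty":0.0005,"tz":0.05,"rx":0,"ry":0,"rz":0,"gripper":-1},{"tx":0.0545,"ty":0,"tz":0.06,"rx":0,"ry":0,"rz":0,"gripper":-1},{"tx":0,"ty":0,"tz":0.09,"rx":0,"ry":0,"rz":0,"gripper":-1},{"tx":0,"ty":0,"tz":0.09,"rx":0,"ry":0,"rz":0,"gripper":-1},{"tx":0,"ty":0,"tz":0.05,"rx":0,"ry":0,"rz":0,"gripper":-1},{"tx":0,"ty":0,"tz":0.031,"rx":0,"ry":0,"rz":0,"gripper":-1},{"tx":0,"ty":0,"tz":0,"rx":0,"ry":0,"rz":0,"gripper":-1},{"tx":0,"ty":0,"tz":0,"rx":0,"ry":0,"rz":0,"gripper":1},{"tx":0,"ty":0,"tz":0,"rx":0,"ry":0,"rz":0,"gripper":1},{"tx":0,"ty":0,"tz":0,"rx":0,"ry":0,"rz":0,"gripper":1},{"tx":0,"ty":0,"tz":0,"rx":0,"ry":0,"rz":0,"gripper":1},{"tx":0,"ty":0,"tz":0,"rx":0,"ry":0,"rz":0,"gripper":1}])

```text
time_s: 19.15
ee_pos: [459.0, 307.2, 99.5]
ee_rot: [180.0, -0.0, 67.7]
force: [-1.1, -1.1, -0.1]
gripper_width: 44.2
gripper_force: 0.0
```

Call:
send_rows(motion=[{"tx":0,"ty":0,"tz":0,"rx":0,"ry":0,"rz":0,"gripper":1},{"tx":0,"ty":0,"tz":0,"rx":0,"ry":0,"rz":0,"gripper":1},{"tx":0,"ty":0,"tz":0,"rx":0,"ry":0,"rz":0,"gripper":1},{"tx":0,"ty":0,"tz":-0.04,"rx":0,"ry":0,"rz":0,"gripper":1},{"tx":0,"ty":0,"tz":-0.08,"rx":0,"ry":0,"rz":0,"gripper":1},{"tx":0,"ty":0,"tz":-0.1,"rx":0,"ry":0,"rz":0,"gripper":1},{"tx":0,"ty":0,"tz":-0.1,"rx":0,"ry":0,"rz":0,"gripper":1},{"tx":0,"ty":0,"tz":-0.1,"rx":0,"ry":0,"rz":0,"gripper":1}])

```text
time_s: 20.15
ee_pos: [458.7, 306.7, 310.2]
ee_rot: [-180.0, 0.1, 67.7]
force: [1.4, 0.5, -3.5]
gripper_width: 26.1
gripper_force: 30.0
```

Call:
send_rows(motion=[{"tx":0,"ty":0,"tz":0,"rx":0,"ry":0,"rz":-0.34,"gripper":1},{"tx":0,"ty":0,"tz":0,"rx":0,"ry":0,"rz":-0.34,"gripper":1},{"tx":0,"ty":0,"tz":0,"rx":0,"ry":0,"rz":-0.34,"gripper":1},{"tx":-0.0976,"ty":0.03,"tz":0,"rx":0,"ry":0,"rz":0,"gripper":1},{"tx":-0.0976,"ty":0.045,"tz":0,"rx":0,"ry":0,"rz":0,"gripper":1},{"tx":-0.0976,"ty":0.05,"tz":0,"rx":0,"ry":0,"rz":0,"gripper":1},{"tx":-0.0976,"ty":0.055,"tz":0,"rx":0,"ry":0,"rz":0,"gripper":1},{"tx":-0.0976,"ty":0.055,"tz":0,"rx":0,"ry":0,"rz":0,"gripper":1},{"tx":-0.0976,"ty":0.06,"tz":0,"rx":0,"ry":0,"rz":0,"gripper":1},{"tx":0,"ty":0,"tz":0,"rx":0,"ry":0,"rz":0,"gripper":1},{"tx":0,"ty":0,"tz":0,"rx":0,"ry":0,"rz":0,"gripper":1}])

```text
time_s: 21.52
ee_pos: [646.8, 38.6, 308.2]
ee_rot: [-179.9, -0.0, 98.3]
force: [-0.6, 0.0, -3.0]
gripper_width: 26.0
gripper_force: 30.0
```

```bash
python3 - <<'E'
from h import *
print(env.state()['ee_pos'],env.state()['gripper_width'])
plan((*bar(30),145),YAW); w=Cam('wrist'); w.save('w8',1.4)
E
```

```text
[646.82873082  38.63024159 308.19694689] 26.00883792677026
shift first [-0.0026  0.0025  0.3264] turn [-0.0045 -0.0013 -0.0011] | shift if turned first [-0.0024  0.0018  0.3264]
```

View pics/w8.png

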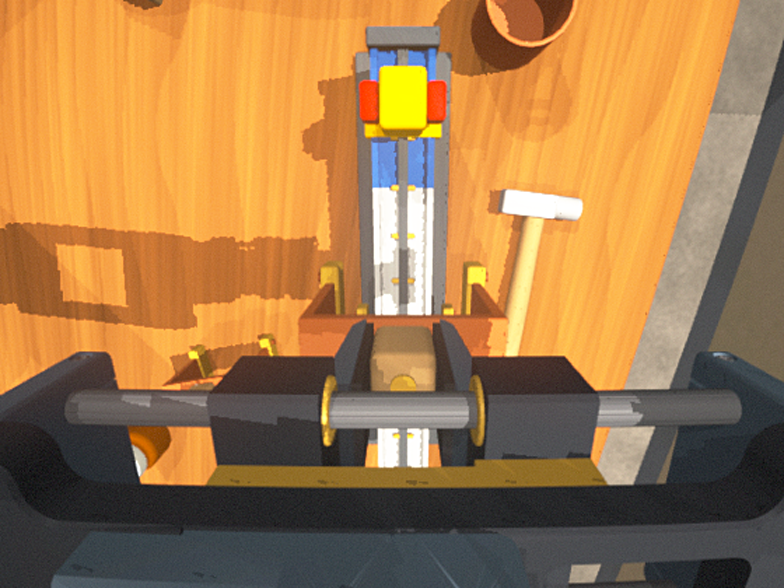

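Handle 1 is square over the bar, with its feet at (332,290) and (475,290) around the bar at x≈403. Next I lower it, release and back off.

Call:
send_rows(motion=[{"tx":-0.0025,"ty":0.002,"tz":0.06,"rx":0,"ry":0,"rz":0,"gripper":1},{"tx":0,"ty":0,"tz":0.08,"rx":0,"ry":0,"rz":0,"gripper":1},{"tx":0,"ty":0,"tz":0.07,"rx":0,"ry":0,"rz":0,"gripper":1},{"tx":0,"ty":0,"tz":0.06,"rx":0,"ry":0,"rz":0,"gripper":1},{"tx":0,"ty":0,"tz":0.03,"rx":0,"ry":0,"rz":0,"gripper":1},{"tx":0,"ty":0,"tz":0.02,"rx":0,"ry":0,"rz":0,"gripper":1},{"tx":0,"ty":0,"tz":0.006,"rx":0,"ry":0,"rz":0,"gripper":1},{"tx":0,"ty":0,"tz":0.002,"rx":0,"ry":0,"rz":0,"gripper":1},{"tx":0,"ty":0,"tz":0,"rx":0,"ry":0,"rz":0,"gripper":1},{"tx":0,"ty":0,"tz":0,"rx":0,"ry":0,"rz":0,"gripper":1}])

```text
time_s: 22.82
ee_pos: [648.7, 37.5, 146.0]
ee_rot: [179.9, 0.0, 98.3]
force: [0.3, 0.3, -3.1]
gripper_width: 26.1
gripper_force: 30.0
```

Call:
send_rows(motion=[{"tx":0,"ty":0,"tz":0,"rx":0,"ry":0,"rz":0,"gripper":-1},{"tx":0,"ty":0,"tz":0,"rx":0,"ry":0,"rz":0,"gripper":-1},{"tx":0,"ty":0,"tz":0,"rx":0,"ry":0,"rz":0,"gripper":-1},{"tx":0,"ty":0,"tz":0,"rx":0,"ry":0,"rz":0,"gripper":-1},{"tx":0,"ty":0,"tz":-0.06,"rx":0,"ry":0,"rz":0,"gripper":-1},{"tx":0,"ty":0,"tz":-0.1,"rx":0,"ry":0,"rz":0,"gripper":-1},{"tx":0,"ty":0,"tz":-0.12,"rx":0,"ry":0,"rz":0,"gripper":-1},{"tx":0,"ty":0,"tz":0,"rx":0,"ry":0,"rz":0,"gripper":-1}])

```text
time_s: 23.82
ee_pos: [650.8, 37.7, 291.7]
ee_rot: [179.3, 0.1, 98.3]
force: [0.2, -0.1, -0.2]
gripper_width: 91.3
gripper_force: 0.0
```

```bash
python3 - <<'E'
from h import *
t=Cam('top'); t.save('t9',3.2,(150,150,400,310))
for g in((237,179),(330,190)): pass
x=np.array([458.1,-132.3]); yaw=107.8; d=np.array([np.cos(np.radians(yaw)),np.sin(np.radians(yaw))])
print(x-55*d); plan((*(x-55*d),290),yaw)
E
```

```text
[ 474.91324177 -184.6671166 ]
shift first [-0.3896 -0.4095 -0.0056] turn [ 0.011   0.0023 -0.3164] | shift if turned first [-0.3167 -0.4681 -0.0035]
```

View pics/t9.png

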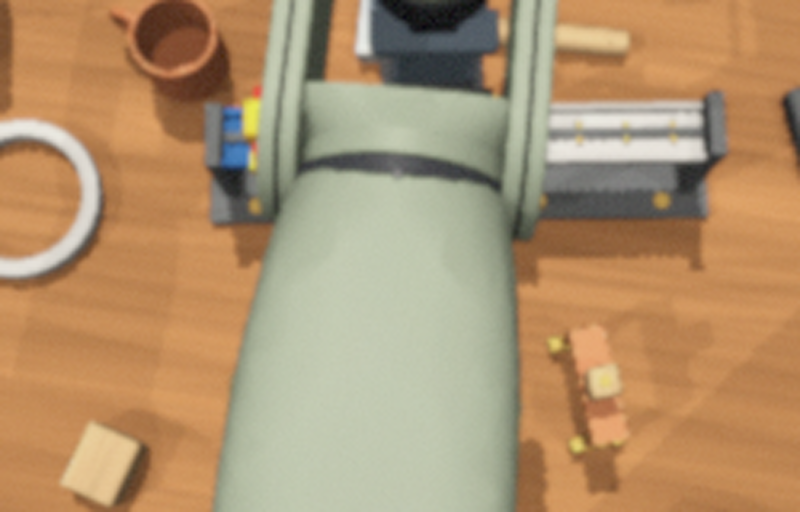

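Handle 3 is still where it was (grip at (603,380) in the crop); the arm hides the rack middle. Next I move over handle 3.

Call:
send_rows(motion=[{"tx":0,"ty":0,"tz":0,"rx":0,"ry":0,"rz":-0.3164,"gripper":-1},{"tx":-0.0528,"ty":-0.078,"tz":0,"rx":0,"ry":0,"rz":0,"gripper":-1},{"tx":-0.0528,"ty":-0.078,"tz":0,"rx":0,"ry":0,"rz":0,"gripper":-1},{"tx":-0.0528,"ty":-0.078,"tz":0,"rx":0,"ry":0,"rz":0,"gripper":-1},{"tx":-0.0528,"ty":-0.078,"tz":0,"rx":0,"ry":0,"rz":0,"gripper":-1},{"tx":-0.0528,"ty":-0.078,"tz":0,"rx":0,"ry":0,"rz":0,"gripper":-1},{"tx":-0.0528,"ty":-0.078,"tz":0,"rx":0,"ry":0,"rz":0,"gripper":-1},{"tx":0,"ty":0,"tz":0,"rx":0,"ry":0,"rz":0,"gripper":-1},{"tx":0,"ty":0,"tz":0,"rx":0,"ry":0,"rz":0,"gripper":-1}])

```text
time_s: 25.0
ee_pos: [473.8, -184.4, 284.4]
ee_rot: [-179.9, -0.1, 107.8]
force: [-0.6, -0.5, -0.3]
gripper_width: 91.3
gripper_force: 0.0
```

```bash
python3 - <<'E'
from h import *
print(tool().round(3)[:3]); w=Cam('wrist'); w.save('w10',1.4); t=Cam('top'); t.save('t10',3.2,(150,150,400,310))
E
```

```text
[[-3.05000e-01  9.52000e-01 -1.00000e-03  4.73807e+02]
 [ 9.52000e-01  3.05000e-01  1.00000e-03 -1.84353e+02]
 [ 2.00000e-03 -1.00000e-03 -1.00000e+00  2.84393e+02]]
```

View pics/w10.png

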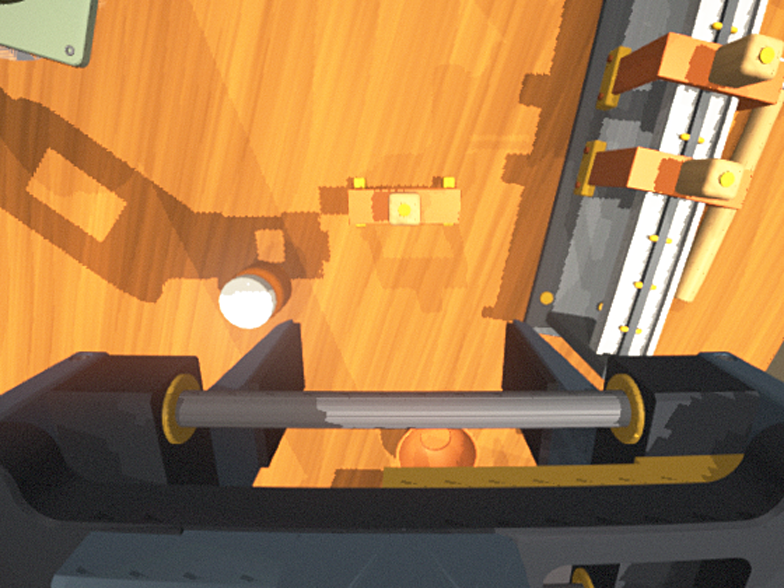

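Handle 3 is aligned: strap from (348,189) to (459,225), grip dot at (405,209). Handles 1 and 2 hang on the bar at the right.

```bash
python3 - <<'E'
from h import *
w=Cam('wrist')
P=lambda u,v,z:w.plane(u/1.4,v/1.4,z)
a=P(403.8,207,92); g=P(404.5,208,128); print('h3',a,g, 'hung tops', P(727,180,174),P(767,56,174))
c=(a+g)[:2]/2; plan((*c,99),107.8)
d=bar(-130)-c; print('carry if turned',(d@[-.1444,.9895]/500).round(4),(d@[.9895,.1444]/500).round(4))
for n,p in(('h2',P(727,180,174)),('h1',P(767,56,174))): e=p[:2]-O; print(n,e@[-.1444,.9895],e@[.9895,.1444])
E
```

```text
h3 [ 460.1 -134.1   92. ] [ 460.  -132.2  128. ] hung tops [662.9 -41.3 174. ] [651.3  37.9 174. ]
shift first [0.1052 0.0039 0.3717] turn [-0.001  -0.0014  0.0027] | shift if turned first [0.1054 0.0035 0.3717]
carry if turned -0.0363 0.421
h2 -50.22847999999999 3.4831699999999333
h1 29.814960000000013 3.44144999999991
```

Call:
send_rows(motion=[{"tx":0.0525,"ty":0.002,"tz":0.05,"rx":0,"ry":0,"rz":0,"gripper":-1},{"tx":0.0525,"ty":0.002,"tz":0.06,"rx":0,"ry":0,"rz":0,"gripper":-1},{"tx":0,"ty":0,"tz":0.09,"rx":0,"ry":0,"rz":0,"gripper":-1},{"tx":0,"ty":0,"tz":0.09,"rx":0,"ry":0,"rz":0,"gripper":-1},{"tx":0,"ty":0,"tz":0.05,"rx":0,"ry":0,"rz":0,"gripper":-1},{"tx":0,"ty":0,"tz":0.0315,"rx":0,"ry":0,"rz":0,"gripper":-1},{"tx":0,"ty":0,"tz":0,"rx":0,"ry":0,"rz":0,"gripper":-1},{"tx":0,"ty":0,"tz":0,"rx":0,"ry":0,"rz":0,"gripper":1},{"tx":0,"ty":0,"tz":0,"rx":0,"ry":0,"rz":0,"gripper":1},{"tx":0,"ty":0,"tz":0,"rx":0,"ry":0,"rz":0,"gripper":1},{"tx":0,"ty":0,"tz":0,"rx":0,"ry":0,"rz":0,"gripper":1},{"tx":0,"ty":0,"tz":0,"rx":0,"ry":0,"rz":0,"gripper":1}])

```text
time_s: 26.65
ee_pos: [459.9, -134.2, 99.8]
ee_rot: [180.0, 0.0, 107.8]
force: [-0.2, 0.8, 0.4]
gripper_width: 44.0
gripper_force: 0.0
```

Call:
send_rows(motion=[{"tx":0,"ty":0,"tz":0,"rx":0,"ry":0,"rz":0,"gripper":1},{"tx":0,"ty":0,"tz":0,"rx":0,"ry":0,"rz":0,"gripper":1},{"tx":0,"ty":0,"tz":0,"rx":0,"ry":0,"rz":0,"gripper":1},{"tx":0,"ty":0,"tz":-0.04,"rx":0,"ry":0,"rz":0,"gripper":1},{"tx":0,"ty":0,"tz":-0.08,"rx":0,"ry":0,"rz":0,"gripper":1},{"tx":0,"ty":0,"tz":-0.1,"rx":0,"ry":0,"rz":0,"gripper":1},{"tx":0,"ty":0,"tz":-0.1,"rx":0,"ry":0,"rz":0,"gripper":1},{"tx":0,"ty":0,"tz":-0.08,"rx":0,"ry":0,"rz":0,"gripper":1},{"tx":0,"ty":0,"tz":0,"rx":0,"ry":0,"rz":0,"gripper":1}])

```text
time_s: 27.78
ee_pos: [461.3, -134.6, 302.4]
ee_rot: [179.7, 0.2, 107.8]
force: [0.2, 0.2, -2.6]
gripper_width: 25.7
gripper_force: 30.0
```

Call:
send_rows(motion=[{"tx":0,"ty":0,"tz":0,"rx":0,"ry":0,"rz":0.317,"gripper":1},{"tx":-0.009,"ty":0.07,"tz":0,"rx":0,"ry":0,"rz":0,"gripper":1},{"tx":-0.009,"ty":0.1,"tz":0,"rx":0,"ry":0,"rz":0,"gripper":1},{"tx":-0.009,"ty":0.1,"tz":0,"rx":0,"ry":0,"rz":0,"gripper":1},{"tx":-0.009,"ty":0.1,"tz":0,"rx":0,"ry":0,"rz":0,"gripper":1},{"tx":0,"ty":0.051,"tz":0,"rx":0,"ry":0,"rz":0,"gripper":1},{"tx":0,"ty":0,"tz":0,"rx":0,"ry":0,"rz":0,"gripper":1},{"tx":0,"ty":0,"tz":0,"rx":0,"ry":0,"rz":0,"gripper":1},{"tx":0,"ty":0,"tz":0,"rx":0,"ry":0,"rz":0,"gripper":1}])

```text
time_s: 28.9
ee_pos: [669.6, -121.8, 299.8]
ee_rot: [-180.0, 0.0, 98.3]
force: [0.0, -0.8, -2.9]
gripper_width: 26.1
gripper_force: 30.0
```

```bash
python3 - <<'E'
from h import *
print(env.state()['ee_pos'],env.state()['gripper_width'])
plan((*bar(-130),145),YAW)
E
```

```text
[ 669.58515352 -121.83645283  299.7747673 ] 26.08275028677236
shift first [0.0018 0.0033 0.3095] turn [-0.0013  0.     -0.0014] | shift if turned first [0.0018 0.0031 0.3095]
```

Call:
send_rows(motion=[{"tx":0.0018,"ty":0.003,"tz":0.06,"rx":0,"ry":0,"rz":0,"gripper":1},{"tx":0,"ty":0,"tz":0.08,"rx":0,"ry":0,"rz":0,"gripper":1},{"tx":0,"ty":0,"tz":0.07,"rx":0,"ry":0,"rz":0,"gripper":1},{"tx":0,"ty":0,"tz":0.05,"rx":0,"ry":0,"rz":0,"gripper":1},{"tx":0,"ty":0,"tz":0.03,"rx":0,"ry":0,"rz":0,"gripper":1},{"tx":0,"ty":0,"tz":0.015,"rx":0,"ry":0,"rz":0,"gripper":1},{"tx":0,"ty":0,"tz":0.0045,"rx":0,"ry":0,"rz":0,"gripper":1},{"tx":0,"ty":0,"tz":0.002,"rx":0,"ry":0,"rz":0,"gripper":1},{"tx":0,"ty":0,"tz":0,"rx":0,"ry":0,"rz":0,"gripper":1},{"tx":0,"ty":0,"tz":0,"rx":0,"ry":0,"rz":0,"gripper":1}])

```text
time_s: 30.15
ee_pos: [672.5, -120.6, 145.5]
ee_rot: [179.9, 0.0, 98.3]
force: [-2.4, 0.2, 5.6]
gripper_width: 26.3
gripper_force: 30.0
```

Call:
send_rows(motion=[{"tx":0,"ty":0,"tz":0,"rx":0,"ry":0,"rz":0,"gripper":-1},{"tx":0,"ty":0,"tz":0,"rx":0,"ry":0,"rz":0,"gripper":-1},{"tx":0,"ty":0,"tz":0,"rx":0,"ry":0,"rz":0,"gripper":-1},{"tx":0,"ty":0,"tz":0,"rx":0,"ry":0,"rz":0,"gripper":-1},{"tx":0,"ty":0,"tz":-0.06,"rx":0,"ry":0,"rz":0,"gripper":-1},{"tx":0,"ty":0,"tz":-0.1,"rx":0,"ry":0,"rz":0,"gripper":-1},{"tx":0,"ty":0,"tz":-0.12,"rx":0,"ry":0,"rz":0,"gripper":-1},{"tx":0,"ty":0,"tz":0,"rx":0,"ry":0,"rz":0,"gripper":-1},{"tx":0,"ty":0,"tz":0,"rx":0,"ry":0,"rz":0,"gripper":-1}])

```text
time_s: 31.28
ee_pos: [671.8, -120.5, 283.4]
ee_rot: [-180.0, -0.0, 98.3]
force: [0.2, 0.0, 0.3]
gripper_width: 91.2
gripper_force: 0.0
```

```bash
python3 - <<'E'
from h import *
print(env.state()['ee_pos'])
plan((*bar(120),292),YAW); w=Cam('wrist')
for ce,st in w.blobs((25,150,100),(33,255,255),200): e=w.plane(*ce,187)[:2]-O; print('yel',ce,st,e@[-.1444,.9895],e@[.9895,.1444])
E
```

```text
[ 671.84101709 -120.45533148  283.41809723]
shift first [ 0.4997 -0.0019 -0.0171] turn [-0.001  -0.0001 -0.0004] | shift if turned first [ 0.4997 -0.0018 -0.0172]
```

Call:
send_rows(motion=[{"tx":0.06,"ty":0,"tz":-0.03,"rx":0,"ry":0,"rz":0,"gripper":-1},{"tx":0.1,"ty":0,"tz":0,"rx":0,"ry":0,"rz":0,"gripper":-1},{"tx":0.1,"ty":0,"tz":0,"rx":0,"ry":0,"rz":0,"gripper":-1},{"tx":0.1,"ty":0,"tz":0,"rx":0,"ry":0,"rz":0,"gripper":-1},{"tx":0.1,"ty":-0.001,"tz":0,"rx":0,"ry":0,"rz":0,"gripper":-1},{"tx":0.08,"ty":-0.001,"tz":0,"rx":0,"ry":0,"rz":0,"gripper":-1},{"tx":0.044,"ty":0,"tz":0,"rx":0,"ry":0,"rz":0,"gripper":-1},{"tx":0,"ty":0,"tz":0,"rx":0,"ry":0,"rz":0,"gripper":-1},{"tx":0,"ty":0,"tz":0,"rx":0,"ry":0,"rz":0,"gripper":-1}])

```text
time_s: 32.45
ee_pos: [629.2, 166.9, 298.4]
ee_rot: [-180.0, 0.1, 98.2]
force: [0.8, -0.9, -0.7]
gripper_width: 90.8
gripper_force: 0.0
```

```bash
python3 - <<'E'
from h import *
print(env.state()['ee_pos'])
w=Cam('wrist')
for ce,st in w.blobs((25,150,100),(33,255,255),200):
    e=w.plane(*ce,187)[:2]-O; print('yel',ce,st,e@[-.1444,.9895],e@[.9895,.1444])
plan((*bar(162,-1),147),YAW)
E
```

```text
[629.24560284 166.90807803 298.38432933]
yel [286.8 205.1] [ 272  187   30   38 1071] 161.85354 0.27542999999997353
shift first [ 0.0034 -0.0025  0.3031] turn [-0.0009  0.0017 -0.0037] | shift if turned first [ 0.0031 -0.0026  0.3031]
```

Call:
send_rows(motion=[{"tx":0.003,"ty":-0.002,"tz":0.08,"rx":0,"ry":0,"rz":0,"gripper":-1},{"tx":0,"ty":0,"tz":0.09,"rx":0,"ry":0,"rz":0,"gripper":-1},{"tx":0,"ty":0,"tz":0.08,"rx":0,"ry":0,"rz":0,"gripper":-1},{"tx":0,"ty":0,"tz":0.053,"rx":0,"ry":0,"rz":0,"gripper":-1},{"tx":0,"ty":0,"tz":0,"rx":0,"ry":0,"rz":0,"gripper":-1},{"tx":0,"ty":0,"tz":0,"rx":0,"ry":0,"rz":0,"gripper":1},{"tx":0,"ty":0,"tz":0,"rx":0,"ry":0,"rz":0,"gripper":1},{"tx":0,"ty":0,"tz":0,"rx":0,"ry":0,"rz":0,"gripper":1},{"tx":0,"ty":0,"tz":0,"rx":0,"ry":0,"rz":0,"gripper":1},{"tx":0,"ty":0,"tz":0,"rx":0,"ry":0,"rz":0,"gripper":1},{"tx":0,"ty":0,"tz":0,"rx":0,"ry":0,"rz":0,"gripper":1},{"tx":0,"ty":0,"tz":0,"rx":0,"ry":0,"rz":0,"gripper":1}], grip_force=30)

```text
time_s: 34.0
ee_pos: [627.3, 169.6, 148.6]
ee_rot: [-180.0, 0.0, 98.3]
force: [-3.0, -0.6, 7.9]
gripper_width: 40.7
gripper_force: 30.0
```

Call:
send_rows(motion=[{"tx":-0.02,"ty":0,"tz":0,"rx":0,"ry":0,"rz":0,"gripper":1},{"tx":-0.04,"ty":0,"tz":0,"rx":0,"ry":0,"rz":0,"gripper":1},{"tx":-0.04,"ty":0,"tz":0,"rx":0,"ry":0,"rz":0,"gripper":1},{"tx":-0.03,"ty":0,"tz":0,"rx":0,"ry":0,"rz":0,"gripper":1},{"tx":-0.02,"ty":0,"tz":0,"rx":0,"ry":0,"rz":0,"gripper":1},{"tx":0,"ty":0,"tz":0,"rx":0,"ry":0,"rz":0,"gripper":1},{"tx":0,"ty":0,"tz":0,"rx":0,"ry":0,"rz":0,"gripper":1}])

```text
time_s: 34.88
ee_pos: [638.3, 94.5, 148.6]
ee_rot: [-180.0, 0.1, 98.3]
force: [-2.8, -2.8, 7.3]
gripper_width: 41.1
gripper_force: 30.0
```

```bash
python3 - <<'E'
from h import *
p=tool()[:2,3]-O; print('bar',p@[-.1444,.9895],p@[.9895,.1444], env.state()['force'],env.state()['gripper_width'])
E
```

```text
bar 87.69541708932401 -1.2834310318670372 [-2.76202239 -2.79005735  7.34136199] 41.06069893067698
```

Call:
send_rows(motion=[{"tx":0,"ty":0,"tz":0,"rx":0,"ry":0,"rz":0,"gripper":-1},{"tx":0,"ty":0,"tz":0,"rx":0,"ry":0,"rz":0,"gripper":-1},{"tx":0,"ty":0,"tz":0,"rx":0,"ry":0,"rz":0,"gripper":-1},{"tx":0,"ty":0,"tz":0,"rx":0,"ry":0,"rz":0,"gripper":-1},{"tx":0,"ty":0,"tz":-0.06,"rx":0,"ry":0,"rz":0,"gripper":-1},{"tx":0,"ty":0,"tz":-0.1,"rx":0,"ry":0,"rz":0,"gripper":-1},{"tx":0,"ty":0,"tz":-0.11,"rx":0,"ry":0,"rz":0,"gripper":-1},{"tx":0,"ty":0,"tz":-0.11,"rx":0,"ry":0,"rz":0,"gripper":-1},{"tx":0,"ty":0,"tz":0,"rx":0,"ry":0,"rz":0,"gripper":-1}])

```text
time_s: 36.0
ee_pos: [640.5, 96.0, 342.7]
ee_rot: [179.4, -0.0, 98.3]
force: [0.6, 0.1, 1.3]
gripper_width: 91.0
gripper_force: 0.0
```

Call:
send_rows(motion=[{"tx":-0.1,"ty":-0.05,"tz":0,"rx":0,"ry":0,"rz":0,"gripper":-1},{"tx":-0.1,"ty":-0.05,"tz":0,"rx":0,"ry":0,"rz":0,"gripper":-1},{"tx":-0.1,"ty":-0.05,"tz":0,"rx":0,"ry":0,"rz":0,"gripper":-1},{"tx":-0.1,"ty":-0.05,"tz":0,"rx":0,"ry":0,"rz":0,"gripper":-1},{"tx":-0.1,"ty":-0.05,"tz":0,"rx":0,"ry":0,"rz":0,"gripper":-1},{"tx":-0.08,"ty":0,"tz":0,"rx":0,"ry":0,"rz":0,"gripper":-1},{"tx":0,"ty":0,"tz":0,"rx":0,"ry":0,"rz":0,"gripper":-1},{"tx":0,"ty":0,"tz":0,"rx":0,"ry":0,"rz":0,"gripper":-1}])

```text
time_s: 37.0
ee_pos: [556.6, -208.9, 336.2]
ee_rot: [-179.9, -0.1, 98.3]
force: [-0.2, -0.1, 0.1]
gripper_width: 91.2
gripper_force: 0.0
```

```bash
python3 - <<'E'
from h import *
print(env.state()['ee_pos']); w=Cam('wrist'); w.save('w12',1.4)
E
```

```text
[ 556.58920321 -208.86600041  336.21375341]
```

View pics/w12.png

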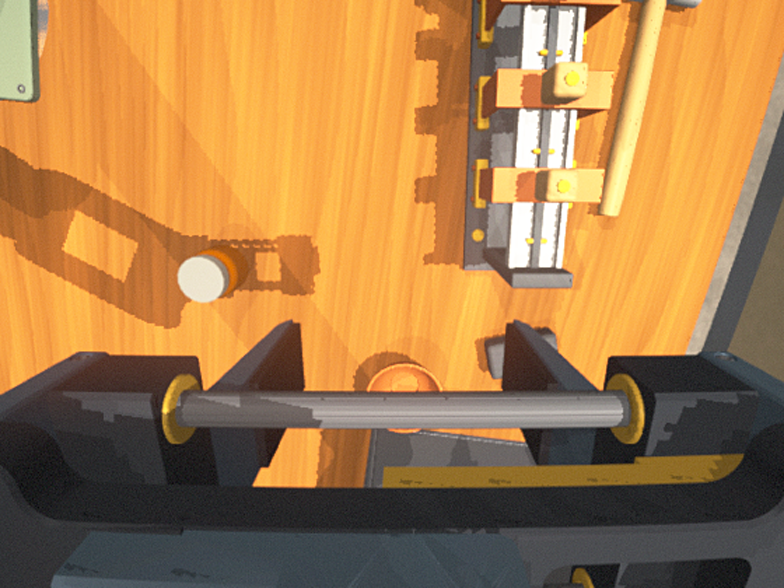

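Handles 3 and 2 hang square on the bar (grips at (563,186) and (572,78)); the collar is just out of view. I check it numerically from the fixed cameras.

```bash
python3 - <<'E'
from h import *
def b(p): e=p[:2]-O; return np.round([e@[-.1444,.9895],e@[.9895,.1444]],1)
for n in('top','side'):
    c=Cam(n)
    for ce,st in c.blobs((25,150,120),(33,255,255),25): print(n,'yel',ce,st,b(c.plane(*ce,187)))
    pr=c.proj((*bar(86),170)); u,v=pr.astype(int); print('expected collar px',pr)
    sub=c.im[v-22:v+22,u-22:u+22].astype(int); m=((sub[...,0]>110)&(sub[...,1]<70)&(sub[...,2]<70)).astype(np.uint8)
    k,l,st,ce=cv2.connectedComponentsWithStats(m)
    for i in range(1,k):
        if st[i][4]>3:
            print(n,'red',ce[i]+[u-22,v-22],st[i])
    print(n,'faces out predicted', [c.proj((*bar(86,x),164)) for x in(-30,-21,21,30)])
E
```

```text
top yel [262.6 185.9] [256 181  14  11 149] [84.5 -0.3]
expected collar px [262.3 187.7]
top red [263.16666667 197.91666667] [19 31  9  4 24]
top faces out predicted [array([262.5, 199.3]), array([262.5, 196. ]), array([262.4, 180.7]), array([262.4, 177.5])]
side yel [240.7 206.7] [234 202  14  11 109] [88.9 -1.3]
expected collar px [241.  210.8]
side red [231.72222222 211.77777778] [12 18  3 11 18]
side red [249.71666667 213.8       ] [28 21  7 11 60]
side faces out predicted [array([252. , 214.4]), array([248.7, 213.9]), array([233.6, 211.2]), array([230.4, 210.7])]
```

Both cameras put the collar at bar y≈86, about 10 mm from handle 1. The red extents match buttons that are fully out.

```bash
python3 -c "
from workcell import env
print(env.job_done())"
```

```text
the job is handed in; nothing more can be done
None
```

I hung all three handles square on the bar and locked the collar about 10 mm from the nearest one with both buttons out; the job was handed in at about 37 s and returned no verdict.

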